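# Switch off the disc sander and stow the sanded blanks

## Robot

A 7-joint arm with a two-finger parallel gripper is mounted at the origin on the work surface. World frame = base frame: x ahead of the robot, y to its left, z up, the work surface at z = 0. Lengths are in m, angles in rad, forces in N, time in s.
With the tool pointing down it reaches from about 0.425 to 0.925 m from the base axis. Payload 6.8 kg.
Tool frame: the origin (TCP) lies midway between the tips of the shut fingers; the grasp point (between the pads) lies 19 mm behind it (r.grip_depth is the distance from the TCP to the grasp point, in m); z points along the fingers, y is the line along which they close (so a half turn about z gives the same grasp; the last joint's range is limited). The gripper opens to 85 mm and grips with 20 to 120 N. Pads are 22 mm wide; open, the fingers measure 114 mm over their backs; the gripper's body (76 mm by 85 mm) begins 54 mm behind the grasp point. The pads swing forward as they close: fully open they stand 13 mm farther back than shut.
Start: joints at [-1.438, 0.477, 0.022, 1.555, -0.011, 1.109, -0.083], TCP at [0.161, 0.656, 0.195] pointing down, gripper open.
Joint ranges: [-2.96, 2.96], [-0.34, 2.1], [-1.41, 1.46], [0.24, 2.44], [-1.37, 4.51], [0.17, 1.92], [-2.96, 2.96]. Speed limits (rad/s): [2.39, 2.39, 3.14, 3.14, 3.14, 3.14, 3.14].

## Interface

Orientations are given as a rotation vector (axis times angle).
In Python, from bench import telemetry, grab_frame, calibration, order, silhouettes, r gives the robot as it stands.
- The arm moves only by the tool apply_moves, never from a script. Its argument "moves" is a list of rows, each a list of 7 numbers: the turn, a rotation vector about the tool's x, y, z scaled (see below), then the shift along the tool's x, y, z scaled (see below), then the opening, from -1 (shut) to 1 (fully open). A call has exactly 8 rows; each row shifts and turns the commanded pose from where the row before left it, along the tool's axes as they then stand; what a row does not reach is not made up. The controller multiplies each number of a shift by 1000 mm and each number of a turn by 6 degrees. A row lasts 1/12 s, in which the tool goes at most 41.7 mm and 7.16 degrees, less where a joint would pass 70% of its speed; a pose out of reach is approached as far as the arm can. A call with a number of a shift or a turn outside -1 to 1 is refused whole. A call with a gripper value outside its range is refused whole. The fingers move at their own pace and stop on an object; "grip_force" is the grip in N (left out, the last holds). Time passes only in rows, so rows that do not move let the fingers close, or fill a call up. It gives the time, the measured TCP pose, the force, the opening and the grip force at its end, in the units of the state.
- telemetry.get_obs(): the state, without advancing time (a new reading comes with each control period).
- grab_frame(name): name is "scene" or "top" or "wrist"; returns the picture (420x560x3 uint8, blue, green, red); there is no depth.
- calibration(name): a dict with "fx", "fy", "cx", "cy" (pixels), "world_from_camera" (4x4, takes a point from camera to world coordinates); the wrist camera has in their place "mount" (4x4, takes a point from camera to tool coordinates, whose origin is the TCP and whose axes are the flange's). Camera axes: x right, y down, z forward; pixel columns grow to the right and rows downward; lengths in m; the calibration is good to about 2 mm. The wrist camera is an equidistant fisheye: a pixel r from the principal point sees the ray r / f radians off the axis. A picture is of the moment at which its call begins: read the wrist's pose just before it. calibration takes no time and is no camera call.
- order.hand_in(): hands the job in; it is judged then, once.
Trained networks look in the newest picture that a camera, given by its name, has taken for a name from the list of things; names that differ only in an ending like _2 or _b are one class to them, and where a whole thing is asked for, a point or a joint stands for the part that bears it (a point fixed in the world has none). Each returns a list of dicts, best first, with "p" (0 to 1); they miss things now and then, are a little off and sometimes report something else, mostly with a low value. They report only what shows in the picture. A call takes as long as a camera call. They do not tell look-alikes from the thing itself.
- silhouettes(thing, camera): "mask" (420x560 bool, what is visible of it) and "extent" ([centre column, centre row, width, height] in pixels, round what is visible of it).
The state is a dict: "clock": time; "joints": joint angles; "qvel": joint speeds; "tau": joint torques, N m; "tcp_pos": TCP position; "orientation": TCP orientation; "contact_force": force on the tool from outside, world axes, zero at the start; "moment": the same for the moment, N m; "grip_width": finger opening in m; "gripper_force": force on a finger pad.
Only numpy, scipy, OpenCV 4.12 (cv2) and the standard library are available. Lean on these libraries where they do the work, as an engineer would, in place of code of your own. Each camera call takes 0.05 s, during which the arm holds its last target. There are 200 camera calls.

## Task

The sanding is done: first switch the disc sander off by turning its speed dial anticlockwise all the way to its stop, then pull the cabinet's drawer out fully to its stop. Put every plywood blank that lies on the bench into the open drawer, flat, lengthwise, in one pile, and tap the pile tight into the drawer's front left corner as seen from the robot (ends touching the drawer front, long edges touching the left side wall), so that all edges are flush. Then push the drawer fully shut with the pile still tight in its corner, the dial still off, and leave the jar, the wrench and the bar clamp where they are.

Things in the scene. Friction and masses are not known exactly. Their poses are not given: they have to be found in the camera images.
- dial (a joint): speed dial of the disc sander, a hinge about the vertical, in rad: 0 = off, the anticlockwise stop; grows as the dial is turned clockwise seen from above, up to 4.5. It stays where it is left.
- dial_grip (a point): point on the dial's axis at the height to grip, 31 mm above the underside of the dial. The black dial is a disc of 60 mm diameter and 8 mm thick with an upright grip bar on it, 57 mm long (along this point's x axis, which turns with the dial), 14 mm thick, its top 7 mm above this point.
- sander: green disc sander, fixed; origin on the bench under the dial's axis, which is the middle of its console (120 x 120 mm, flat top 50 mm above the bench). Its disc, motor and table, up to 235 mm high, begin 100 mm to the right of the dial's axis, towards the sander's -y.
- drawer (a joint): drawer of the low plywood cabinet with a clear plastic top (270 mm wide, 290 mm deep, 88 mm high), a slide in m: 0 = shut, 0.21 = fully out at its stop (towards the robot). It stays where it is left.
- drawer_handle (a point): middle of the drawer's horizontal steel bar handle (110 mm long, about 10 mm thick, along this point's y axis), 51 mm above the bench; the bar stands 35 mm in front of the drawer front (on its -x side). The point's x axis points into the cabinet, its y axis to the left.
- drawer_corner (a point): inner front left corner of the drawer, on its floor, 19 mm above the bench; moves with the drawer. x points into the cabinet along the left side wall, y left, z up: the inside spans x 0 to 0.254 m, y 0 to -0.228 m from here. Walls stand 45 mm above this floor, the drawer front (15 mm thick) 54 mm. A blank tight in the corner, lengthwise, has its origin at x 0.050, y -0.028.
- cabinet: the cabinet; origin on the bench under the middle of its front opening, x pointing to its back, y left, z up. With the drawer fully out, its front edge is 0.21 m from the drawer corner; its top is 69 mm above the drawer's floor.
- blank0: plywood blank, a plate 100 x 56 x 10 mm, about 45 g; origin at the centre of its underside, x along its length, y across its width. It lies flat on the bench at the start. There are 2 to 4 such blanks (None if absent).
- blank1: plywood blank, a plate 100 x 56 x 10 mm, about 45 g; origin at the centre of its underside, x along its length, y across its width. It lies flat on the bench at the start. There are 2 to 4 such blanks (None if absent).
- blank2: plywood blank, a plate 100 x 56 x 10 mm, about 45 g; origin at the centre of its underside, x along its length, y across its width. It lies flat on the bench at the start. There are 2 to 4 such blanks (None if absent).
- blank3: plywood blank, a plate 100 x 56 x 10 mm, about 45 g; origin at the centre of its underside, x along its length, y across its width. It lies flat on the bench at the start. There are 2 to 4 such blanks (None if absent).
- jar: bystander: jar with screw lid, 70 mm diameter, 100 mm high; origin under its centre.
- wrench: bystander: wrench 180 mm long, lying; origin under its middle.
- bar_clamp: bystander: steel bar clamp 300 mm long, lying left of the cabinet; origin under the middle of its bar, x along the bar.
Not all that is in view belongs to the job. What is shaped like the blank2 but blue or purple is not meant. Leave any orange look-alike of the blank3 alone.

How it is judged:
On the way, in this order (a step that is already met when the one before it is completed fails the run):
1. the sander's dial is turned anticlockwise to its off stop (value of joint dial below 0.07 rad), for 0.2 s.
2. with the dial off, the drawer is pulled out to its stop (value of joint dial below 0.07 rad and value of joint drawer above 0.202 m), for 0.2 s.
3. all blanks lie flat in one pile tight in the drawer's front left corner while the drawer is out (x of blank0 in the frame of drawer_corner between 0.048 and 0.0535 m and y of blank0 in the frame of drawer_corner between -0.0315 and -0.026 m and z of blank0 in the frame of drawer_corner between -0.005 and 0.046 m and angle between the x axis of each of blank0, blank1, blank2, blank3 and the x axis of drawer_corner, either way round below 0.08 rad and angle between the z axis of each of blank0, blank1, blank2, blank3 and the z axis of drawer_corner, either way round below 0.08 rad and linear speed of each of blank0, blank1, blank2, blank3 below 0.02 m/s and x of blank1 in the frame of drawer_corner between 0.048 and 0.0535 m and y of blank1 in the frame of drawer_corner between -0.0315 and -0.026 m and z of blank1 in the frame of drawer_corner between -0.005 and 0.046 m and x of blank2 in the frame of drawer_corner between 0.048 and 0.0535 m and y of blank2 in the frame of drawer_corner between -0.0315 and -0.026 m and z of blank2 in the frame of drawer_corner between -0.005 and 0.046 m and x of blank3 in the frame of drawer_corner between 0.048 and 0.0535 m and y of blank3 in the frame of drawer_corner between -0.0315 and -0.026 m and z of blank3 in the frame of drawer_corner between -0.005 and 0.046 m and value of joint drawer above 0.15 m), for 0.2 s.
At the end, for the whole second after the job is handed in: dial within 0.07 rad of its off stop; drawer shut to within 6 mm; every blank flat (0.08 rad), at rest and lengthwise (0.08 rad) in the pile in the drawer's front left corner, within 3.5 mm of touching the drawer front and the left side wall (value of joint dial below 0.07 rad and value of joint drawer below 0.006 m and x of blank0 in the frame of drawer_corner between 0.048 and 0.0535 m and y of blank0 in the frame of drawer_corner between -0.0315 and -0.026 m and z of blank0 in the frame of drawer_corner between -0.005 and 0.046 m and angle between the x axis of each of blank0, blank1, blank2, blank3 and the x axis of drawer_corner, either way round below 0.08 rad and angle between the z axis of each of blank0, blank1, blank2, blank3 and the z axis of drawer_corner, either way round below 0.08 rad and linear speed of each of blank0, blank1, blank2, blank3 below 0.02 m/s and x of blank1 in the frame of drawer_corner between 0.048 and 0.0535 m and y of blank1 in the frame of drawer_corner between -0.0315 and -0.026 m and z of blank1 in the frame of drawer_corner between -0.005 and 0.046 m and x of blank2 in the frame of drawer_corner between 0.048 and 0.0535 m and y of blank2 in the frame of drawer_corner between -0.0315 and -0.026 m and z of blank2 in the frame of drawer_corner between -0.005 and 0.046 m and x of blank3 in the frame of drawer_corner between 0.048 and 0.0535 m and y of blank3 in the frame of drawer_corner between -0.0315 and -0.026 m and z of blank3 in the frame of drawer_corner between -0.005 and 0.046 m).
It fails at once if the screw-top jar is moved more than 30 mm (distance of jar from where it was at the start of the episode above 0.03 m).
It fails at once if the wrench is moved more than 30 mm (distance of wrench from where it was at the start of the episode above 0.03 m).
It fails at once if the bar clamp is moved more than 30 mm (distance of bar_clamp from where it was at the start of the episode above 0.03 m).
Of blank0, blank1, blank2, blank3 only 2 to 4 are there at a start; the rules pass over those that are not, and their reading is None.
At some moment in a run one of blank0, blank1, blank2, blank3 may be knocked a few centimetres aside while the robot is not near it.
Once in a run the grip may slacken for a moment while it holds something.
It also fails if it takes over 210 s, if anything falls off the work surface, if the arm or the gripper's body presses on something with over 40 N, if the wrist force passes 120 N, or if a joint passes its speed limit or range.

## Working session

There is one attempt and no reset: what is moved stays moved. The work goes in short steps, Python scripts to look and compute and a tool call to move; the robot and the scene stay as the last step left them, time stands still between calls to the robot, and variables do not carry over. Pictures are saved under pics/ and viewed, at most 14 in all, crops included, and the job is handed in when it is done.

Besides the shell and the picture viewer there is one more tool, called after "Call:" as name(argument=value, ...), one argument or row to a line, values as JSON. apply_moves: Moves the arm, as the interface text tells. Its arguments: {"type":"object","properties":{"moves":{"type":"array"},"grip_force":{"type":"number"}},"required":["moves"]}

```bash
ls; mkdir -p pics
python3 - <<'E'
from bench import telemetry, grab_frame, calibration, order, silhouettes, r
import cv2,numpy as np
a=grab_frame("scene");b=grab_frame("top");
cv2.imwrite("pics/scene0.png",a);cv2.imwrite("pics/top0.png",b)
for c in("scene","top"):print(c,calibration(c))
print(calibration("wrist"));print(telemetry.get_obs(),r.grip_depth)
E
```

```text
pics
scene {'fx': 446.23541637859375, 'fy': 446.23541637859375, 'cx': 275.08278307358853, 'cy': 209.53457971277092, 'world_from_camera': array([[-0.63961184,  0.59312323, -0.4889801 ,  1.20923447],
       [ 0.76868638,  0.49701926, -0.40260788,  0.57112955],
       [ 0.00423644, -0.63338511, -0.77382515,  1.17720143],
       [ 0.        ,  0.        ,  0.        ,  1.        ]])}
top {'fx': 425.56090083761916, 'fy': 425.56090083761916, 'cx': 282.4599202968843, 'cy': 218.0976301208792, 'world_from_camera': array([[ 2.77385780e-02, -9.98875902e-01,  3.84383089e-02,
         4.59257309e-01],
       [-9.99543694e-01, -2.72561103e-02,  1.30195359e-02,
        -1.37323147e-03],
       [-1.19572218e-02, -3.87819127e-02, -9.99176155e-01,
         1.51846008e+00],
       [ 0.00000000e+00,  0.00000000e+00,  0.00000000e+00,
         1.00000000e+00]])}
{'fx': 325.19226210127806, 'fy': 325.19226210127806, 'cx': 279.5179612286835, 'cy': 212.84023328636218, 'mount': array([[ 5.26415965e-04, -9.65464148e-01, -2.60535415e-01,
         6.62347467e-02],
       [ 9.99999587e-01,  7.01416040e-04, -5.7871
[... 214 characters left out ...]
k': 0.1, 'joints': array([-1.43809577,  0.47770986,  0.02235288,  1.55635364, -0.01148781,
        1.10932498, -0.08306544]), 'qvel': array([ 0.00213868, -0.00281108,  0.00066741, -0.00218107,  0.00014937,
        0.00018928,  0.00052119]), 'tau': array([ 3.74292140e-03, -5.97761929e+01,  1.61342751e+00, -2.81957138e+01,
        1.28118010e-02,  5.02465366e-03,  3.58754085e-05]), 'tcp_pos': array([0.16085613, 0.65493144, 0.19362784]), 'orientation': array([-3.77248230e-01, -3.11879473e+00,  2.61725327e-03]), 'contact_force': array([-0.41291799, -0.04805748, -0.53437823]), 'moment': array([ 0.00352709, -0.02484673,  0.03960219]), 'gripper_force': 0.0, 'grip_width': 0.08578942564919813} 0.0187
```

View pics/top0.png

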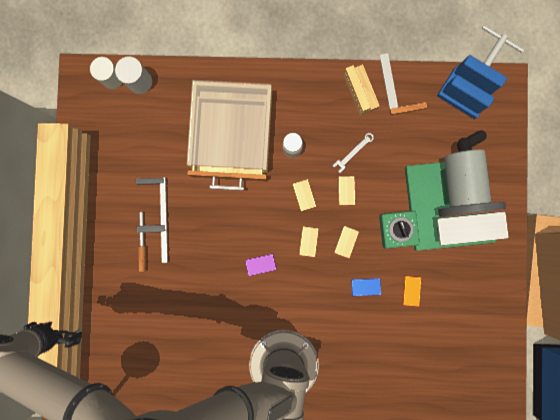

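View pics/scene0.png

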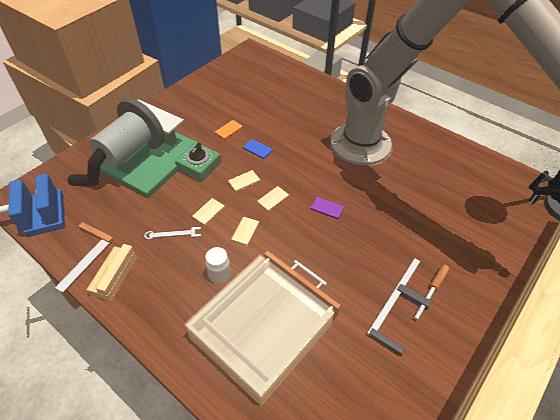

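The top view shows four natural plywood blanks at about (304,195), (346,191), (309,241) and (346,242). The purple, blue and orange look-alikes at (261,265), (366,288) and (412,291) are to be left alone. The cabinet is at (231,125) with its handle at (228,184), the dial at (401,230), the jar at (292,143) and the wrench at (354,152). The scene view agrees.

```bash
cat > h.py <<'E'
from bench import telemetry, grab_frame, calibration, order, silhouettes, r
import cv2,numpy as np
from scipy.spatial.transform import Rotation as R
def ray(cam,uv,z,obs=None):
    c=calibration(cam);uv=np.atleast_2d(np.asarray(uv,float))
    x=(uv[:,0]-c['cx'])/c['fx'];y=(uv[:,1]-c['cy'])/c['fy']
    if cam=='wrist':
        o=obs or telemetry.get_obs();T=np.eye(4);T[:3,:3]=R.from_rotvec(o['orientation']).as_matrix();T[:3,3]=o['tcp_pos'];T=T@c['mount']
        t=np.hypot(x,y);s=np.where(t>1e-9,np.sin(t)/np.maximum(t,1e-9),1);d=np.c_[x*s,y*s,np.cos(t)]
    else: T=c['world_from_camera'];d=np.c_[x,y,np.ones_like(x)]
    d=d@T[:3,:3].T;return T[:3,3]+d*((z-T[2,3])/d[:,2])[:,None]
def rects(cam,mask,z,obs=None,amin=50):
    out=[]
    for c in cv2.findContours(mask.astype(np.uint8),cv2.RETR_EXTERNAL,cv2.CHAIN_APPROX_NONE)[0]:
        if cv2.contourArea(c)<amin: continue
        P=ray(cam,c[:,0,:],z,obs)[:,:2]*1000
        (cx,cy),(w,h),a=cv2.minAreaRect(P.astype(np.float32))
        if w<h:w,h,a=h,w,a+90
        out.append((round(cx),round(cy),round(w),round(h),round((a+90)%180-90,1)))
    return out
def state():
    o=telemetry.get_obs();M=R.from_rotvec(o['orientation']).as_matrix()
    print('t',round(o['clock'],2),'tcp',o['tcp_pos'].round(4),'yaw y-axis',np.degrees(np.arctan2(M[1,1],M[0,1])).round(1),'x',M[:,0].round(3),'z',M[:,2].round(3),'q',o['joints'].round(2),'w',round(o['grip_width'],4),'F',o['contact_force'].round(1))
    return o
def to(yaw_deg,pos):
    """turn (units of 6 deg) and shift in tool frame AFTER the turn, to tool down with tool y-axis at yaw_deg"""
    o=telemetry.get_obs();M=R.from_rotvec(o['orientation'])
    best=None
    for k in(0,180):
        a=np.radians(yaw_deg+k);y=np.array([np.cos(a),np.sin(a),0]);z=np.array([0,0,-1.]);G=R.from_matrix(np.c_[np.cross(y,z),y,z])
        t=(M.inv()*G).as_rotvec()
        if best is None or np.linalg.norm(t)<np.linalg.norm(best[0]):best=(t,G)
    t,G=best;d=G.inv().apply(np.array(pos)-o['tcp_pos'])
    print('turn units',(np.degrees(t)/6).round(2),'shift after (m)',d.round(4),'toolx',G.as_matrix()[:,0].round(3))
E
python3 - <<'E'
from h import *
im=grab_frame("top");state()
hsv=cv2.cvtColor(im,cv2.COLOR_BGR2HSV)
for p in((304,195),(346,191),(309,241),(261,265),(412,291)):print(p,hsv[p[1],p[0]])
for n,z in(('blank0',.01),('jar',.1),('wrench',.01),('bar_clamp',.02),('drawer_handle',.051),('cabinet',.088),('dial_grip',.088)):
    for s in silhouettes(n,"top")[:7]:
        print(n,round(s['p'],2),s['extent'],rects("top",s['mask'],z))
crop=cv2.resize(im[200:260,370:430],(600,600),interpolation=cv2.INTER_CUBIC)
c2=cv2.resize(im[70:200,170:300],(0,0),fx=4.5,fy=4.5,interpolation=cv2.INTER_CUBIC)
cv2.imwrite("pics/dial.png",crop);cv2.imwrite("pics/cab.png",c2)
for p in((401,230),):print(ray("top",p,.088),ray("top",p,.05))
E
```

```text
t 0.15 tcp [0.1609 0.655  0.1938] yaw y-axis 76.2 x [-0.971  0.239 -0.   ] z [-0.    -0.001 -1.   ] q [-1.44  0.48  0.02  1.56 -0.01  1.11 -0.08] w 0.0852 F [0.1 0.1 0.5]
(304, 195) [ 26  86 245]
(346, 191) [ 26  85 245]
(309, 241) [ 25  88 245]
(261, 265) [147 110 222]
(412, 291) [ 19 209 245]
blank0 0.91 [306.1, 197.1, 23.6, 27.4] [(601, -57, 105, 62, 20.6)]
blank0 0.91 [348.1, 191.6, 16.3, 27.9] [(620, -206, 100, 53, 1.3)]
blank0 0.81 [308.0, 240.4, 21.2, 28.1] [(437, -76, 101, 56, -4.8)]
blank0 0.77 [262.5, 263.9, 28.8, 22.8] [(348, 92, 99, 54, -75.2)]
blank0 0.76 [366.5, 285.5, 31.3, 18.3] [(283, -282, 99, 56, -88.3)]
blank0 0.76 [410.6, 292.5, 13.5, 31.2] [(274, -442, 98, 53, 0.9)]
blank0 0.57 [347.6, 242.7, 22.8, 30.4] [(438, -208, 97, 56, -19.0)]
jar 0.9 [293.2, 148.1, 20.4, 24.1] [(759, -10, 78, 64, 1.5)]
wrench 0.66 [352.8, 153.7, 40.3, 35.2] [(756, -225, 165, 38, -43.4)]
bar_clamp 0.55 [151.3, 224.3, 36.0, 97.3] [(485, 481, 331, 111, 3.7)]
drawer_handle 0.91 [224.3, 176.8, 80.2, 22.1] [(649, 216, 276, 77, 88.0)]
cabinet 0.57 [231.2, 136.1, 88.1, 110.1] [(791, 208, 368, 277, -2.1)]
dial_grip 0.63 [401.6, 229.4, 22.6, 12.9] [(486, -383, 54, 52, 46.2)]
dial_grip 0.24 [348.5, 191.8, 15.3, 31.1] [(611, -196, 95, 50, 1.3)]
[[ 0.48523795 -0.38075037  0.088     ]] [[ 0.48592813 -0.39082848  0.05      ]]
```

View pics/dial.png

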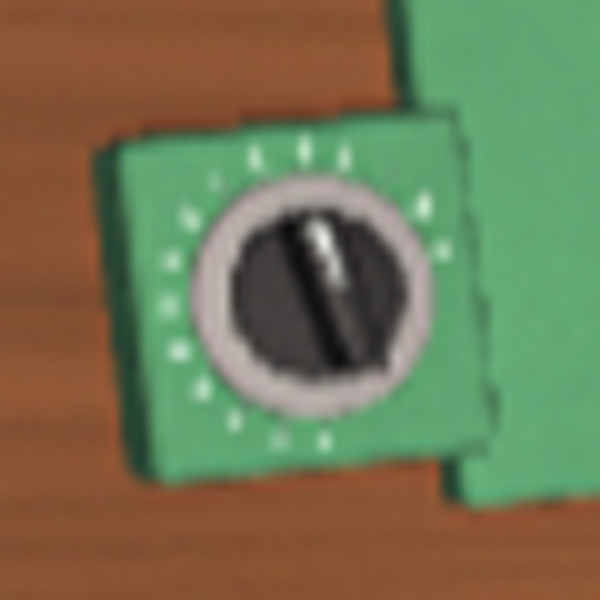

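View pics/cab.png

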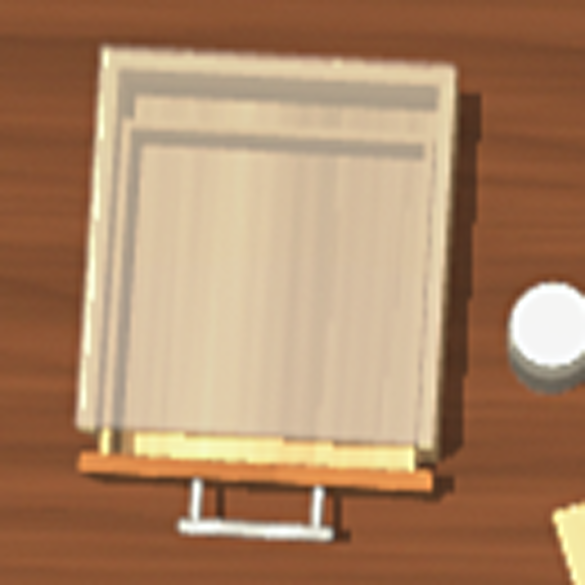

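The dial bar's white end points at yaw ≈ +19°, pixel centre (402,230). In the cabinet crop the drawer front stands slightly open and the yaw is ≈ −2°. I'm moving over towards the dial.

Call:
apply_moves(
  moves=[
    [0,0,0,-0.035,-0.019,-0.008,1],
    [0,0,0,-0.035,-0.019,-0.008,1],
    [0,0,0,-0.035,-0.019,-0.008,1],
    [0,0,0,-0.035,-0.019,-0.008,1],
    [0,0,0,-0.035,-0.019,-0.008,1],
    [0,0,0,-0.035,-0.019,-0.008,1],
    [0,0,0,-0.035,-0.019,-0.008,1],
    [0,0,0,-0.035,-0.019,-0.008,1],
  ],
  grip_force=40,
)

```text
clock: 1.17
tcp_pos: [0.3979, 0.4396, 0.2592]
orientation: [0.377, 3.119, 0.001]
contact_force: [0.6, 0.3, 0.2]
grip_width: 0.0851
gripper_force: 0.0
```

Call:
apply_moves(
  moves=[
    [0,0,0,-0.018,-0.036,0,1],
    [0,0,0,-0.018,-0.036,0,1],
    [0,0,0,-0.018,-0.036,0,1],
    [0,0,0,-0.018,-0.036,0,1],
    [0,0,0,-0.018,-0.036,0,1],
    [0,0,0,-0.018,-0.036,0,1],
    [0,0,0,-0.018,-0.036,0,1],
    [0,0,0,-0.018,-0.036,0,1],
  ],
)

```text
clock: 1.83
tcp_pos: [0.4679, 0.1251, 0.2589]
orientation: [0.377, 3.118, 0.001]
contact_force: [1.7, 1.0, 0.8]
grip_width: 0.0854
gripper_force: 0.0
```

Call:
apply_moves(
  moves=[
    [0,0,1,0,0,0,1],
    [0,0,1,0,0,0,1],
    [0,0,1,0,0,0,1],
    [0,0,1,0,0,0,1],
    [0,0,1,0,0,0,1],
    [0,0,1,0,0,0,1],
    [0,0,1,0,0,0,1],
    [0,0,1,0,0,0,1],
  ],
)

```text
clock: 2.5
tcp_pos: [0.4678, 0.1271, 0.2587]
orientation: [1.62, 2.691, 0.001]
contact_force: [-0.6, -0.3, -0.6]
grip_width: 0.0856
gripper_force: 0.0
```

Run:
```python
from h import *
state();to(-71,(.4855,-.387,.28))
```

```text
t 2.5 tcp [0.4678 0.1271 0.2587] yaw y-axis 27.9 x [-0.468  0.884  0.   ] z [ 0.  0. -1.] q [-0.74  0.09  0.37  1.94 -0.04  1.12  0.14] w 0.0856 F [-0.6 -0.3 -0.6]
turn units [  0.     0.   -13.52] shift after (m) [ 0.1506 -0.4919 -0.0213] toolx [-0.946 -0.326 -0.   ]
```

Call:
apply_moves(
  moves=[
    [0,0,0,-0.0355,-0.0173,0,1],
    [0,0,0,-0.0355,-0.0173,0,1],
    [0,0,0,-0.0355,-0.0173,0,1],
    [0,0,0,-0.0355,-0.0173,0,1],
    [0,0,0,-0.0355,-0.0173,0,1],
    [0,0,0,-0.0355,-0.0173,0,1],
    [0,0,0,-0.0355,-0.0173,0,1],
    [0,0,0,-0.0355,-0.0173,0,1],
  ],
)

```text
clock: 3.17
tcp_pos: [0.4798, -0.1904, 0.259]
orientation: [1.612, 2.695, 0.001]
contact_force: [1.4, 0.1, -1.0]
grip_width: 0.0852
gripper_force: 0.0
```

Call:
apply_moves(
  moves=[
    [0,0,0,-0.0355,-0.0173,0,1],
    [0,0,0,-0.0355,-0.0173,0,1],
    [0,0,0,-0.0355,-0.0173,0,1],
    [0,0,0,-0.0355,-0.0173,0,1],
    [0,0,0,-0.0355,-0.0173,0,1],
    [0,0,1,0,0,0,1],
    [0,0,1,0,0,0,1],
    [0,0,1,0,0,0,1],
  ],
)

```text
clock: 3.83
tcp_pos: [0.4871, -0.3871, 0.2583]
orientation: [-2.024, -2.403, 0.001]
contact_force: [0.1, -0.1, -0.6]
grip_width: 0.0854
gripper_force: 0.0
```

Call:
apply_moves(
  moves=[
    [0,0,1,0,0,0,1],
    [0,0,1,0,0,0,1],
    [0,0,1,0,0,0,1],
    [0,0,1,0,0,0,1],
    [0,0,1,0,0,0,1],
    [0,0,1,0,0,0,1],
    [0,0,1,0,0,0,1],
    [0,0,1,0,0,0,1],
  ],
)

```text
clock: 4.5
tcp_pos: [0.4879, -0.3857, 0.2586]
orientation: [-2.824, -1.375, -0.001]
contact_force: [-0.6, 0.0, 0.2]
grip_width: 0.0859
gripper_force: 0.0
```

Call:
apply_moves(
  moves=[
    [0,0,1,0,0,0,1],
    [0,0,1,0,0,0,1],
    [0,0,1,0,0,0,1],
    [0,0,1,0,0,0,1],
    [0,0,1,0,0,0,1],
    [0,0,0.48,0,0,0,1],
    [0,0,0,0,0,0,1],
    [0,0,0,0,0,0,1],
  ],
)

```text
clock: 5.17
tcp_pos: [0.4878, -0.3857, 0.2584]
orientation: [-3.096, -0.53, 0.0]
contact_force: [-0.3, -0.0, -0.3]
grip_width: 0.0856
gripper_force: 0.0
```

Run:
```python
from h import *
o=state();im=grab_frame("wrist")
for s in silhouettes("dial_grip","wrist")[:2]:print(s['p'],s['extent'],rects("wrist",s['mask'],.06,o),rects("wrist",s['mask'],.088,o))
cv2.imwrite("pics/w1.png",im)
```

```text
t 5.17 tcp [ 0.4878 -0.3857  0.2584] yaw y-axis -70.6 x [ 0.943  0.333 -0.   ] z [-0. -0. -1.] q [-0.19  0.56  1.15  1.66 -0.53  1.27 -0.17] w 0.0856 F [-0.3 -0.  -0.3]
0.55 [283.5, 187.8, 48.6, 54.3] [(487, -390, 60, 59, -24.3)] [(492, -388, 55, 55, -24.3)]
0.31 [394.1, 152.2, 330.9, 283.3] [(630, -581, 532, 421, -83.3)] [(625, -565, 493, 390, -83.3)]
```

View pics/w1.png

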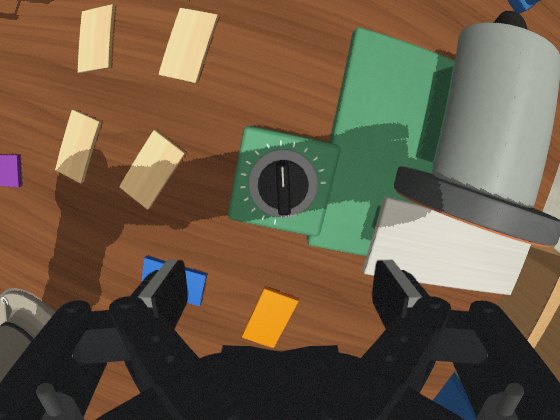

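The wrist view shows the dial centred at (283,187), about (0.487, −0.390), with its bar along the tool's x. I'm going down and gripping it.

Call:
apply_moves(
  moves=[
    [0,0,0,-0.0024,0.0039,0.0385,1],
    [0,0,0,0,0,0.0385,1],
    [0,0,0,0,0,0.0385,1],
    [0,0,0,0,0,0.0385,1],
    [0,0,0,0,0,0.025,0.3],
    [0,0,0,0,0,0.014,-0.2],
    [0,0,0,0,0,0,-1],
    [0,0,0,0,0,0,-1],
  ],
  grip_force=40,
)

```text
clock: 5.93
tcp_pos: [0.4869, -0.3909, 0.0662]
orientation: [3.097, 0.527, 0.0]
contact_force: [-0.4, -0.9, -0.2]
grip_width: 0.039
gripper_force: 0.0
```

Call:
apply_moves(
  moves=[
    [0,0,0,0,0,0,-1],
    [0,0,0,0,0,0,-1],
    [0,0,0,0,0,0,-1],
    [0,0,0,0,0,0,-1],
    [0,0,0,0,0,0,-1],
    [0,0,0,0,0,0,-1],
    [0,0,0,0,0,0,-1],
    [0,0,0,0,0,0,-1],
  ],
)

```text
clock: 6.6
tcp_pos: [0.4868, -0.3903, 0.0655]
orientation: [3.097, 0.527, 0.0]
contact_force: [1.0, 0.3, 0.3]
grip_width: -0.0001
gripper_force: 0.0
```

```bash
python3 -c "
from h import *
o=state();print(o['moment'])"
```

```text
t 6.6 tcp [ 0.4868 -0.3903  0.0655] yaw y-axis -70.7 x [0.944 0.331 0.   ] z [ 0. -0. -1.] q [-0.06  0.75  0.94  1.83 -0.74  0.96 -0.02] w -0.0001 F [1.  0.3 0.3]
[-0.03969975  0.00480463 -0.03465667]
```

Run:
```python
from h import *
im=grab_frame("wrist");s=grab_frame("scene")
a=im[130:400,150:420];b=cv2.resize(s[100:200,140:260],(0,0),fx=2.7,fy=2.7,interpolation=cv2.INTER_CUBIC)
cv2.imwrite("pics/c1.png",np.hstack([a,b]))
```

```text
(no output)
```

View pics/c1.png

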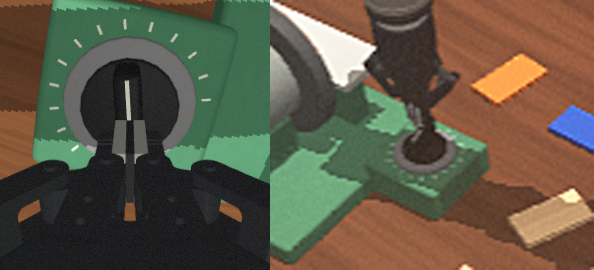

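Run:
```python
from h import *
o2=telemetry.get_obs()
o1=dict(o2,tcp_pos=np.array([.4878,-.3857,.2584]),orientation=np.array([-3.096,-.53,0.]))
a=cv2.imread("pics/w1.png");c=cv2.imread("pics/c1.png")
def white(im,x0,x1,y0,y1,off):
    g=im[y0:y1,x0:x1].astype(int).min(2);ys,xs=np.where(g>120);
    print(len(ys),xs.min()+x0+off[0],xs.max()+x0+off[0],ys.min()+y0+off[1],ys.max()+y0+off[1]); i=ys==ys.min();return xs[i].mean()+x0+off[0],ys.min()+y0+off[1]
p1=white(a,276,292,155,205,(0,0));p2=white(c,120,135,70,118,(150,130))
print(p1,p2)
for z in(.04,.05,.06,.07,.08,.09,.1):print(z,ray('wrist',p1,z,o1)[0][:2].round(4),ray('wrist',p2,z,o2)[0][:2].round(4))
```

```text
33 282 283 167 186
147 275 280 211 247
(np.float64(282.0), np.int64(167)) (np.float64(276.5), np.int64(211))
0.04 [ 0.5042 -0.3829] [ 0.4966 -0.3845]
0.05 [ 0.5053 -0.3824] [ 0.4992 -0.3837]
0.06 [ 0.5065 -0.3819] [ 0.5017 -0.3829]
0.07 [ 0.5076 -0.3814] [ 0.5042 -0.3821]
0.08 [ 0.5087 -0.3809] [ 0.5067 -0.3813]
0.09 [ 0.5099 -0.3805] [ 0.5092 -0.3805]
0.1 [ 0.511 -0.38 ] [ 0.5118 -0.3797]
```

Call:
apply_moves(
  moves=[
    [0,0,0,0,0,0.002,-1],
    [0,0,0,0,0,0.002,-1],
    [0,0,0,0,0,0,-1],
    [0,0,0,0,0,0,-1],
    [0,0,-0.5,0,0,0,-1],
    [0,0,-0.5,0,0,0,-1],
    [0,0,-0.5,0,0,0,-1],
    [0,0,0,0,0,0,-1],
  ],
)

```text
clock: 7.37
tcp_pos: [0.4867, -0.3905, 0.0616]
orientation: [3.045, 0.771, 0.001]
contact_force: [-0.5, -0.1, -0.7]
grip_width: -0.0
gripper_force: 0.0
```

Run:
```python
from h import *
o=state();print(o['moment'],o['gripper_force'])
im=grab_frame("wrist")
cv2.imwrite("pics/c2.png",cv2.resize(im[190:290,200:360],(0,0),fx=5,fy=5))
```

```text
t 7.37 tcp [ 0.4867 -0.3905  0.0616] yaw y-axis -61.6 x [0.88  0.476 0.   ] z [ 0.  0. -1.] q [-0.03  0.73  0.9   1.83 -0.71  0.93  0.11] w -0.0 F [-0.5 -0.1 -0.7]
[ 0.02036809  0.02116812 -0.05998795] 0.0
```

View pics/c2.png

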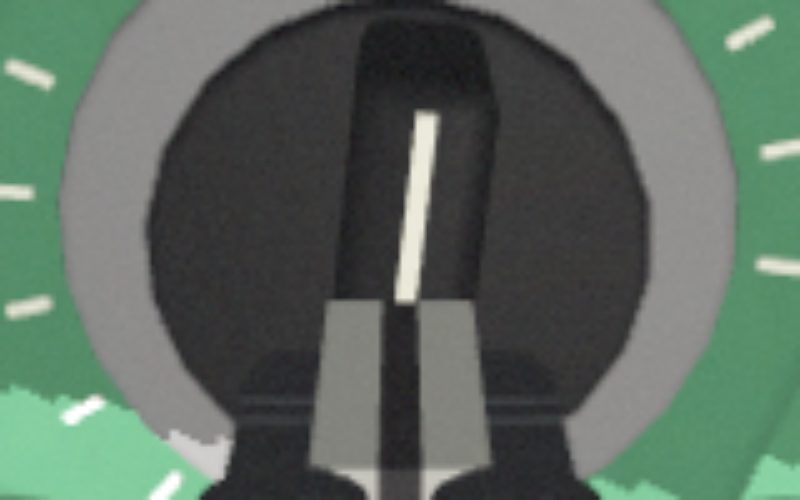

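Run:
```python
from h import *
c=calibration('wrist');m=np.linalg.inv(c['mount'])
def pix(p):
    q=m@np.r_[p,1];d=np.hypot(q[0],q[1]);t=np.arctan2(d,q[2]);return c['cx']+c['fx']*t*q[0]/d,c['cy']+c['fx']*t*q[1]/d
for p in((0,0,0),(.011,0,0),(.011,0,-.02),(.0,0,-.02),(.011,.007,0)):print(p,pix(p))
o=telemetry.get_obs()
for z in(.02,.03,.04,.05,.06,.07):
    L=ray('wrist',[(200+148/5,190+225/5),(200+650/5,190+235/5),(200+400/5,190)],z,o);print(z,L.round(4)[:,:2].tolist(),np.linalg.norm(L[0]-L[1]).round(4))
```

```text
(0, 0, 0) (np.float64(280.0653155714175), np.float64(240.71000692697376))
(0.011, 0, 0) (np.float64(280.0848825034329), np.float64(222.83131782028033))
(0.011, 0, -0.02) (np.float64(280.1734326528264), np.float64(234.00486829253734))
(0.0, 0, -0.02) (np.float64(280.14906858836264), np.float64(253.5963744604387))
(0.011, 0.007, 0) (np.float64(292.18363764569506), np.float64(222.83015524875654))
0.02 [[0.4598, -0.3634], [0.493, -0.4284], [0.5063, -0.38]] 0.073
0.03 [[0.4636, -0.3632], [0.4953, -0.4253], [0.508, -0.379]] 0.0697
0.04 [[0.4674, -0.363], [0.4977, -0.4222], [0.5097, -0.3781]] 0.0664
0.05 [[0.4713, -0.3628], [0.5, -0.419], [0.5114, -0.3771]] 0.0631
0.06 [[0.4751, -0.3626], [0.5023, -0.4159], [0.5131, -0.3762]] 0.0598
0.07 [[0.4789, -0.3624], [0.5046, -0.4128], [0.5148, -0.3752]] 0.0565
```

Run:
```python
from h import *
for k in dir(r):
    if not k.startswith('__'):
        v=getattr(r,k);print(k,v if not callable(v) else '()')
im=cv2.imread("pics/w1.png");cv2.imwrite("pics/c3.png",cv2.resize(im[240:340,130:420],(0,0),fx=2.7,fy=2.7))
```

```text
Unreachable ()
grip_depth 0.0187
```

View pics/c3.png

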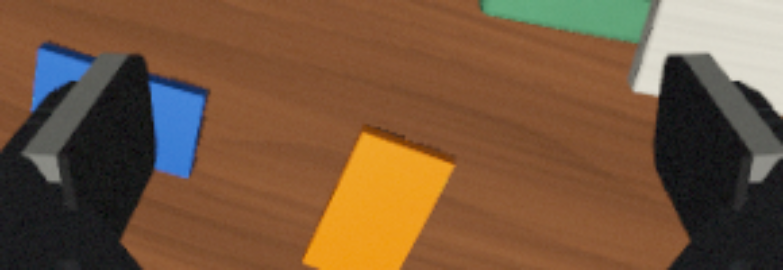

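The grey finger tips sit at rows ~260 open and ~250 shut. The calibration puts the TCP at row ~241 (front of the pad at 223), so the real tips look about 35–45 mm behind the nominal TCP. That fits a grip that closed on nothing and met no contact. I'll probe downwards gently with the fingers shut.

Call:
apply_moves(
  moves=[
    [0,0,0,0,0,0.001,-1],
    [0,0,0,0,0,0.001,-1],
    [0,0,0,0,0,0.001,-1],
    [0,0,0,0,0,0.001,-1],
    [0,0,0,0,0,0.001,-1],
    [0,0,0,0,0,0.001,-1],
    [0,0,0,0,0,0.001,-1],
    [0,0,0,0,0,0,-1],
  ],
)

```text
clock: 8.08
tcp_pos: [0.487, -0.3905, 0.0572]
orientation: [-3.045, -0.767, -0.003]
contact_force: [-4.8, 7.5, 23.5]
grip_width: -0.0002
gripper_force: 12.0
```

Call:
apply_moves(
  moves=[
    [0,0,0,0,0,0.001,-1],
    [0,0,0,0,0,0.001,-1],
    [0,0,0,0,0,0.001,-1],
    [0,0,0,0,0,0,-1],
    [0,0,0,0,0,0,-1],
    [0,0,0,0,0,0,-1],
    [0,0,0,0,0,0,-1],
    [0,0,0,0,0,0,-1],
  ],
)

```text
clock: 8.75
tcp_pos: [0.4872, -0.3909, 0.0569]
orientation: [-3.045, -0.767, -0.007]
contact_force: [-9.0, 14.6, 46.0]
grip_width: 0.0
gripper_force: 23.3
```

Contact came at TCP z ≈ 0.0575. That fits tips about 30 mm behind the nominal TCP resting on the bar's top (0.088). I'll back off, open, and come down around the bar.

Call:
apply_moves(
  moves=[
    [0,0,0,0,0,-0.008,-1],
    [0,0,0.5,0,0,0,0.2],
    [0,0,0.5,0,0,0,0.2],
    [0,0,0.5,0,0,0,0.2],
    [0,0,0,0,0,0,0.2],
    [0,0,0,0,0,0,0.2],
    [0,0,0,0,0,0,0.2],
    [0,0,0,0,0,0,0.2],
  ],
)

```text
clock: 9.42
tcp_pos: [0.4867, -0.3904, 0.0594]
orientation: [-3.097, -0.529, 0.0]
contact_force: [0.1, -1.0, -0.2]
grip_width: 0.0515
gripper_force: 0.0
```

Call:
apply_moves(
  moves=[
    [0,0,0,0,0,0.004,0.2],
    [0,0,0,0,0,0.004,0.2],
    [0,0,0,0,0,0.004,0.2],
    [0,0,0,0,0,0.003,0.2],
    [0,0,0,0,0,0.003,0.2],
    [0,0,0,0,0,0,0.2],
    [0,0,0,0,0,0,0.2],
    [0,0,0,0,0,0,0.2],
  ],
)

```text
clock: 10.08
tcp_pos: [0.4867, -0.3905, 0.0416]
orientation: [3.097, 0.527, -0.0]
contact_force: [1.0, -0.0, -0.0]
grip_width: 0.0514
gripper_force: 0.0
```

Call:
apply_moves(
  moves=[
    [0,0,0,0,0,0.004,0.2],
    [0,0,0,0,0,0,-1],
    [0,0,0,0,0,0,-1],
    [0,0,0,0,0,0,-1],
    [0,0,0,0,0,0,-1],
    [0,0,0,0,0,0,-1],
    [0,0,0,0,0,0,-1],
    [0,0,0,0,0,0,-1],
  ],
)

```text
clock: 10.75
tcp_pos: [0.4867, -0.3902, 0.0376]
orientation: [-3.097, -0.527, -0.0]
contact_force: [-0.3, 1.2, 2.0]
grip_width: 0.0129
gripper_force: 42.1
```

Call:
apply_moves(
  moves=[
    [0,0,0,0,0,0,-1],
    [0,0,0,0,0,0,-1],
    [0,0,0,0,0,0,-1],
    [0,0,-0.5,0,0,0,-1],
    [0,0,-0.5,0,0,0,-1],
    [0,0,-0.5,0,0,0,-1],
    [0,0,-0.5,0,0,0,-1],
    [0,0,-0.5,0,0,0,-1],
  ],
)

```text
clock: 11.42
tcp_pos: [0.4868, -0.3905, 0.0376]
orientation: [3.0, 0.93, 0.0]
contact_force: [-0.5, 0.3, 1.2]
grip_width: 0.0128
gripper_force: 43.5
```

```bash
python3 -c "
from h import *
o=state();print(o['moment'],o['gripper_force'])"
```

```text
t 11.42 tcp [ 0.4868 -0.3905  0.0376] yaw y-axis -55.5 x [0.825 0.566 0.   ] z [ 0. -0. -1.] q [-0.    0.75  0.84  1.84 -0.71  0.88  0.22] w 0.0128 F [-0.5  0.3  1.2]
[ 0.17580985  0.05495886 -0.10817895] 43.45228850841522
```

Gripped at 12.8 mm, close to the 14 mm bar. So the real tips are about 30 mm behind the nominal TCP, and I'll allow for that from here on. Turning anticlockwise.

Call:
apply_moves(
  moves=[
    [0,0,-1,0,0,0,-1],
    [0,0,-1,0,0,0,-1],
    [0,0,-1,0,0,0,-1],
    [0,0,-1,0,0,0,-1],
    [0,0,-1,0,0,0,-1],
    [0,0,-1,0,0,0,-1],
    [0,0,-1,0,0,0,-1],
    [0,0,-1,0,0,0,-1],
  ],
)

```text
clock: 12.08
tcp_pos: [0.4875, -0.3909, 0.0376]
orientation: [2.359, 2.072, 0.0]
contact_force: [1.0, 0.0, -1.2]
grip_width: 0.013
gripper_force: 43.0
```

```bash
python3 -c "
from h import *
o=state();print(o['moment'],o['gripper_force'])
im=grab_frame('wrist');cv2.imwrite('pics/c4.png',cv2.resize(im[150:330,190:370],(0,0),fx=3,fy=3))"
```

```text
t 12.08 tcp [ 0.4875 -0.3909  0.0376] yaw y-axis -7.4 x [ 0.129  0.992 -0.001] z [ 0.001 -0.001 -1.   ] q [ 0.13  0.66  0.63  1.84 -0.52  0.81  0.9 ] w 0.013 F [ 1.   0.  -1.2]
[-0.18497501 -0.33528288 -0.0321477 ] 43.04267942905426
```

View pics/c4.png

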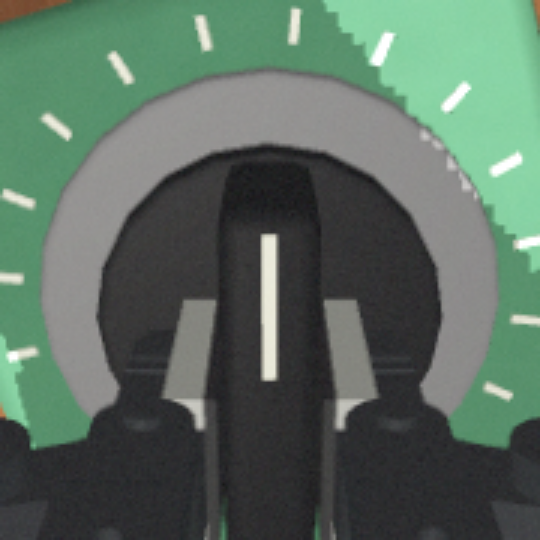

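The pads now straddle the bar and the dial follows: the pointer has turned left. Continuing to the stop.

Call:
apply_moves(
  moves=[
    [0,0,-1,0,0,0,-1],
    [0,0,-1,0,0,0,-1],
    [0,0,-1,0,0,0,-1],
    [0,0,-1,0,0,0,-1],
    [0,0,-1,0,0,0,-1],
    [0,0,-1,0,0,0,-1],
    [0,0,-1,0,0,0,-1],
    [0,0,-1,0,0,0,-1],
  ],
)

```text
clock: 12.8
tcp_pos: [0.4882, -0.3907, 0.0376]
orientation: [1.315, 2.85, -0.0]
contact_force: [3.4, -0.6, -2.1]
grip_width: 0.0128
gripper_force: 42.9
```

Call:
apply_moves(
  moves=[
    [0,0,-1,0,0,0,-1],
    [0,0,-1,0,0,0,-1],
    [0,0,-1,0,0,0,-1],
    [0,0,-1,0,0,0,-1],
    [0,0,-1,0,0,0,-1],
    [0,0,0,0,0,0,-1],
    [0,0,0,0,0,0,-1],
    [0,0,0,0,0,0,-1],
  ],
)

```text
clock: 13.47
tcp_pos: [0.4884, -0.3902, 0.0376]
orientation: [0.542, 3.092, -0.0]
contact_force: [5.0, 0.5, -1.5]
grip_width: 0.0133
gripper_force: 43.0
```

```bash
python3 -c "
from h import *
o=state();print(o['moment'],o['gripper_force'])"
```

```text
t 13.47 tcp [ 0.4884 -0.3902  0.0376] yaw y-axis 70.1 x [-0.94   0.34  -0.002] z [ 0.002 -0.    -1.   ] q [ 0.37  0.59  0.28  1.82 -0.22  0.76  1.99] w 0.0133 F [ 5.   0.5 -1.5]
[ 0.09754989 -1.18705008  0.13289868] 42.97806143760681
```

Call:
apply_moves(
  moves=[
    [0,0,-0.6,0,0,0,-1],
    [0,0,-0.6,0,0,0,-1],
    [0,0,-0.6,0,0,0,-1],
    [0,0,-0.6,0,0,0,-1],
    [0,0,-0.6,0,0,0,-1],
    [0,0,0,0,0,0,-1],
    [0,0,0,0,0,0,-1],
    [0,0,0,0,0,0,-1],
  ],
)

```text
clock: 14.13
tcp_pos: [0.4885, -0.39, 0.0376]
orientation: [0.052, 3.139, -0.0]
contact_force: [5.8, 0.5, -1.1]
grip_width: 0.0132
gripper_force: 43.0
```

```bash
python3 -c "
from h import *
o=state();print(o['moment'],o['gripper_force'])"
```

```text
t 14.13 tcp [ 0.4885 -0.39    0.0376] yaw y-axis 88.1 x [-0.999  0.033 -0.002] z [ 0.002 -0.    -1.   ] q [ 0.43  0.58  0.2   1.81 -0.16  0.76  2.25] w 0.0132 F [ 5.8  0.5 -1.1]
[ 0.24071199 -1.15227969  0.06720361] 43.036558628082275
```

Call:
apply_moves(
  moves=[
    [0,0,-0.6,0,0,0,-1],
    [0,0,-0.6,0,0,0,-1],
    [0,0,-0.6,0,0,0,-1],
    [0,0,-0.6,0,0,0,-1],
    [0,0,0,0,0,0,-1],
    [0,0,0,0,0,0,-1],
    [0,0,0,0,0,0,-1],
    [0,0,0,0,0,0,-1],
  ],
)

```text
clock: 14.8
tcp_pos: [0.4884, -0.3898, 0.0377]
orientation: [-0.333, 3.121, 0.001]
contact_force: [5.7, 2.5, 0.0]
grip_width: 0.0134
gripper_force: 68.3
```

```bash
python3 -c "
from h import *
o=state();print(o['moment'],o['gripper_force'])
im=grab_frame('wrist');cv2.imwrite('pics/c5.png',cv2.resize(im[150:330,190:370],(0,0),fx=3,fy=3))"
```

```text
t 14.8 tcp [ 0.4884 -0.3898  0.0377] yaw y-axis 102.2 x [-0.977 -0.211 -0.003] z [ 0.003  0.001 -1.   ] q [ 0.48  0.58  0.13  1.81 -0.11  0.76  2.45] w 0.0134 F [5.7 2.5 0. ]
[ 0.57100025 -1.07152225 -1.74280246] 68.30502474680543
```

View pics/c5.png

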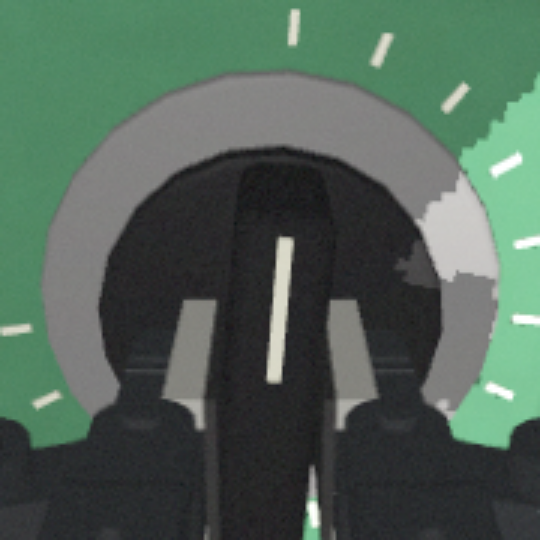

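The pointer is at the first tick, the moment has risen to 1.7 N m and the tool has slipped slightly past the bar, so this is the stop. Releasing, lifting, and unwinding the wrist.

Call:
apply_moves(
  moves=[
    [0,0,0,0,0,0,0.3],
    [0,0,0,0,0,0,0.3],
    [0,0,0,0,0,0,0.3],
    [0,0,0,0,0,0,0.3],
    [0,0,0,0,0,-0.03,0.3],
    [0,0,0,0,0,-0.04,0.3],
    [0,0,0,0,0,-0.04,0.3],
    [0,0,0,0,0,-0.04,0.3],
  ],
)

```text
clock: 15.52
tcp_pos: [0.4859, -0.3903, 0.1889]
orientation: [0.346, -3.121, -0.001]
contact_force: [0.6, -0.6, -0.0]
grip_width: 0.0553
gripper_force: 0.0
```

Call:
apply_moves(
  moves=[
    [0,0,1,0,0,-0.03,0],
    [0,0,1,0,0,0,0],
    [0,0,1,0,0,0,0],
    [0,0,1,0,0,0,0],
    [0,0,1,0,0,0,0],
    [0,0,1,0,0,0,0],
    [0,0,1,0,0,0,0],
    [0,0,1,0,0,0,0],
  ],
)

```text
clock: 16.18
tcp_pos: [0.4863, -0.3904, 0.2174]
orientation: [-0.961, -2.991, 0.0]
contact_force: [-0.9, -0.7, -0.1]
grip_width: 0.043
gripper_force: 0.0
```

Call:
apply_moves(
  moves=[
    [0,0,1,0,0,0,0],
    [0,0,1,0,0,0,0],
    [0,0,1,0,0,0,0],
    [0,0,1,0,0,0,0],
    [0,0,1,0,0,0,0],
    [0,0,1,0,0,0,0],
    [0,0,1,0,0,0,0],
    [0,0,1,0,0,0,-0.5],
  ],
)

```text
clock: 16.85
tcp_pos: [0.4863, -0.3904, 0.2174]
orientation: [-2.094, -2.341, 0.0]
contact_force: [-0.5, 0.1, -0.0]
grip_width: 0.0321
gripper_force: 0.0
```

Run:
```python
from h import *
o=state();im=grab_frame('top');cv2.imwrite('pics/t5.png',im)
g=im[178:200,195:260];hsv=cv2.cvtColor(g,cv2.COLOR_BGR2HSV)
m=((hsv[...,1]<60)&(hsv[...,2]>120)).astype(np.uint8)
ys,xs=np.where(m);print(len(xs),xs.min()+195,xs.max()+195,ys.min()+178,ys.max()+178)
full=np.zeros(im.shape[:2],np.uint8);full[178:200,195:260]=m
print(rects('top',full,.055,amin=10))
P=ray('top',[(210.7,186.7),(243.8,188.5)],.055);print(P,P.mean(0))
# dial bar white mark
print(ray('top',(402,230),.06))
# orange front + cabinet top corners
print('front edge of lid',ray('top',[(187.5,165.5),(266.7,170)],.088))
```

```text
t 16.85 tcp [ 0.4863 -0.3904  0.2174] yaw y-axis 6.4 x [-0.111  0.994  0.   ] z [-0.001  0.    -1.   ] q [ 0.2   0.4   0.51  1.69 -0.22  1.11  0.88] w 0.0321 F [-0.5  0.1 -0. ]
160 210 243 178 189
[(630, 214, 114, 38, -88.5)]
[[0.61741864 0.26882616 0.055     ]
 [0.61420515 0.1540575  0.055     ]] [0.6158119  0.21144183 0.055     ]
[[ 0.48584048 -0.39157875  0.06      ]]
front edge of lid [[0.68384902 0.34397898 0.088     ]
 [0.67548533 0.07503947 0.088     ]]
```

Dial off. Moving above the handle at (0.617, 0.2115), yaw −1.8°.

Call:
apply_moves(
  moves=[
    [0,0,0.7,0,0,0,-0.45],
    [0,0,0.67,0,0,0,-0.45],
    [0,0,0,0.0379,0.007,0,-0.45],
    [0,0,0,0.0379,0.007,0,-0.45],
    [0,0,0,0.0379,0.007,0,-0.45],
    [0,0,0,0.0379,0.007,0,-0.45],
    [0,0,0,0.0379,0.007,0,-0.45],
    [0,0,0,0.0379,0.007,0,-0.45],
  ],
)

```text
clock: 17.57
tcp_pos: [0.5345, -0.1625, 0.2176]
orientation: [2.248, 2.194, 0.0]
contact_force: [0.6, 0.1, 0.0]
grip_width: 0.0236
gripper_force: 0.0
```

Call:
apply_moves(
  moves=[
    [0,0,0,0.0379,0.007,0,-0.45],
    [0,0,0,0.0379,0.007,0,-0.45],
    [0,0,0,0.0379,0.007,0,-0.45],
    [0,0,0,0.0379,0.007,0,-0.45],
    [0,0,0,0.0379,0.007,0,-0.45],
    [0,0,0,0.0379,0.007,0,-0.45],
    [0,0,0,0.0379,0.007,0,-0.45],
    [0,0,0,0.0379,0.007,0,-0.45],
  ],
)

```text
clock: 18.23
tcp_pos: [0.5985, 0.1391, 0.2176]
orientation: [2.248, 2.194, -0.0]
contact_force: [0.6, -0.8, 0.1]
grip_width: 0.0234
gripper_force: 0.0
```

Call:
apply_moves(
  moves=[
    [0,0,0,0.0379,0.007,0,-0.45],
    [0,0,0,0.0379,0.007,0,-0.45],
    [0,0,0,0,0,0.02,-0.45],
    [0,0,0,0,0,0.02,-0.45],
    [0,0,0,0,0,0,-0.45],
    [0,0,0,0,0,0,-0.45],
    [0,0,0,0,0,0,-0.45],
    [0,0,0,0,0,0,-0.45],
  ],
)

```text
clock: 18.9
tcp_pos: [0.6155, 0.2124, 0.1791]
orientation: [2.25, 2.191, 0.003]
contact_force: [1.1, -0.6, 1.0]
grip_width: 0.0237
gripper_force: 0.0
```

Run:
```python
from h import *
o=state();im=grab_frame('wrist');cv2.imwrite('pics/w6.png',im)
to(-1.8,(.617,.2115,.0055))
```

```text
t 18.9 tcp [0.6155 0.2124 0.1791] yaw y-axis -1.5 x [0.027 1.    0.001] z [ 0.002  0.001 -1.   ] q [-0.66  0.46  0.33  1.65 -0.17  1.05 -0.31] w 0.0237 F [ 1.1 -0.6  1. ]
turn units [ 0.02 -0.01  0.04] shift after (m) [-0.0009  0.0016  0.1736] toolx [0.031 1.    0.   ]
```

View pics/w6.png

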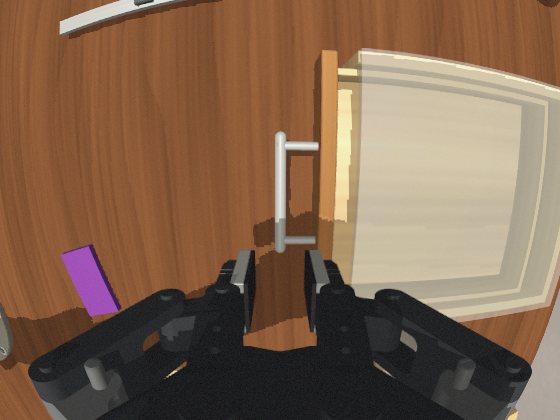

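The handle bar (280, rows 133–250) lies midway between the fingers. Going down on it and gripping.

Call:
apply_moves(
  moves=[
    [0,0,0,-0.001,0.001,0.034,-0.45],
    [0,0,0,0,0,0.034,-0.45],
    [0,0,0,0,0,0.034,-0.45],
    [0,0,0,0,0,0.034,-0.45],
    [0,0,0,0,0,0.02,-0.45],
    [0,0,0,0,0,0.017,-0.45],
    [0,0,0,0,0,0,-1],
    [0,0,0,0,0,0,-1],
  ],
  grip_force=60,
)

```text
clock: 19.62
tcp_pos: [0.6137, 0.2111, 0.0027]
orientation: [-2.249, -2.191, 0.006]
contact_force: [1.7, 0.6, -24.2]
grip_width: 0.0086
gripper_force: 58.1
```

Call:
apply_moves(
  moves=[
    [0,0,0,0,0,0,-1],
    [0,0,0,0,0,0,-1],
    [0,0,0,0,0,0,-1],
    [0,0,0,0,-0.005,0,-1],
    [0,0,0,0,-0.01,0,-1],
    [0,0,0,0,-0.01,0,-1],
    [0,0,0,0,-0.01,0,-1],
    [0,0,0,0,0,0,-1],
  ],
)

```text
clock: 20.28
tcp_pos: [0.5755, 0.2123, 0.0027]
orientation: [-2.247, -2.191, 0.01]
contact_force: [-1.5, 1.0, -25.3]
grip_width: 0.0085
gripper_force: 59.3
```

Call:
apply_moves(
  moves=[
    [0,0,0,0,-0.012,-0.001,-1],
    [0,0,0,0,-0.012,-0.001,-1],
    [0,0,0,0,-0.012,0,-1],
    [0,0,0,0,-0.012,0,-1],
    [0,0,0,0,-0.012,0,-1],
    [0,0,0,0,-0.012,0,-1],
    [0,0,0,0,-0.012,0,-1],
    [0,0,0,0,-0.012,0,-1],
  ],
)

```text
clock: 20.95
tcp_pos: [0.4791, 0.2152, 0.0029]
orientation: [-2.246, -2.192, 0.011]
contact_force: [4.0, 7.4, -56.5]
grip_width: 0.0083
gripper_force: 58.7
```

Call:
apply_moves(
  moves=[
    [0,0,0,0,-0.01,0,-1],
    [0,0,0,0,-0.01,0,-1],
    [0,0,0,0,-0.01,0,-1],
    [0,0,0,0,-0.005,0,-1],
    [0,0,0,0,-0.005,0,-1],
    [0,0,0,0,-0.005,0,-1],
    [0,0,0,0,0,0,-1],
    [0,0,0,0,0,0,-1],
  ],
)

```text
clock: 21.62
tcp_pos: [0.4328, 0.2166, 0.0029]
orientation: [-2.243, -2.193, 0.015]
contact_force: [-1.9, 8.8, -59.6]
grip_width: 0.0081
gripper_force: 58.3
```

Call:
apply_moves(
  moves=[
    [0,0,0,0,-0.003,0.0015,-1],
    [0,0,0,0,-0.003,0.0015,-1],
    [0,0,0,0,-0.003,0.0003,-1],
    [0,0,0,0,-0.003,0,-1],
    [0,0,0,0,-0.003,0,-1],
    [0,0,0,0,0,0,-1],
    [0,0,0,0,0,0,-1],
    [0,0,0,0,0,0,-1],
  ],
)

```text
clock: 22.28
tcp_pos: [0.4238, 0.2171, 0.0027]
orientation: [-2.249, -2.193, 0.001]
contact_force: [2.9, 3.0, -36.7]
grip_width: 0.0082
gripper_force: 60.8
```

Call:
apply_moves(
  moves=[
    [0,0,0,0,-0.004,0.001,-1],
    [0,0,0,0,-0.004,0.001,-1],
    [0,0,0,0,-0.004,0,-1],
    [0,0,0,0,0,0,-1],
    [0,0,0,0,0,0,-1],
    [0,0,0,0,0,0,-1],
    [0,0,0,0,0,0,-1],
    [0,0,0,0,0,0,-1],
  ],
)

```text
clock: 22.95
tcp_pos: [0.4244, 0.2174, 0.0028]
orientation: [2.247, 2.179, 0.027]
contact_force: [33.0, -2.8, -50.6]
grip_width: 0.0085
gripper_force: 59.7
```

Run:
```python
from h import *
o=state();im=grab_frame('top');cv2.imwrite('pics/t7.png',im)
hsv=cv2.cvtColor(im,cv2.COLOR_BGR2HSV)
# orange drawer front
m=((hsv[...,0]>8)&(hsv[...,0]<19)&(hsv[...,1]>150)&(hsv[...,2]>150)).astype(np.uint8);m[:, :150]=0;m[:,300:]=0
print(rects('top',m,.073,amin=10))
for n in('drawer_handle','drawer_corner'):
  for s in silhouettes(n,'top')[:2]:print(n,s['p'],s['extent'],rects('top',s['mask'],.07))
```

```text
t 22.95 tcp [0.4244 0.2174 0.0028] yaw y-axis -1.8 x [0.031 1.    0.005] z [ 0.02   0.004 -1.   ] q [-0.83  0.45  0.26  2.2  -0.23  0.5  -0.42] w 0.0085 F [ 33.   -2.8 -50.6]
[(462, 92, 14, 14, -88.4), (469, 310, 86, 16, 86.4)]
drawer_handle 0.88 [223.2, 205.9, 79.6, 81.1] [(572, 210, 267, 232, 86.9)]
drawer_handle 0.38 [351.6, 154.4, 34.2, 37.2] [(745, -215, 153, 34, -43.4)]
drawer_corner 0.63 [225.1, 205.8, 74.5, 75.1] [(573, 217, 260, 225, 89.1)]
drawer_corner 0.4 [293.4, 148.4, 19.3, 25.8] [(765, -12, 79, 62, 1.5)]
```

The stop is reached: Fx = 33 N and no more travel, at handle x = 0.424. Releasing, lifting, and rotating for the blank grasps.

Call:
apply_moves(
  moves=[
    [0,0,0,0,0.002,0,-0.45],
    [0,0,0,0,0,0,-0.45],
    [0,0,0,0,0,0,-0.45],
    [0,0,0,0,0,0,-0.45],
    [0,0,0,0,0,-0.03,-0.45],
    [0,0,0,0,0,-0.04,0],
    [0,0,0,0,0,-0.04,0.5],
    [0,0,0,0,0,-0.04,0.7],
  ],
)

```text
clock: 23.77
tcp_pos: [0.4137, 0.2171, 0.1537]
orientation: [-2.249, -2.192, -0.0]
contact_force: [-0.1, 1.5, -0.8]
grip_width: 0.0594
gripper_force: 0.0
```

Call:
apply_moves(
  moves=[
    [0,0,-1,0,0,-0.04,0.7],
    [0,0,-1,0,0,-0.03,0.7],
    [0,0,-1,0,0,0,0.7],
    [0,0,-1,0,0,0,0.7],
    [0,0,-1,0,0,0,0.7],
    [0,0,-1,0,0,0,0.7],
    [0,0,-1,0,0,0,0.7],
    [0,0,-1,0,0,0,0.7],
  ],
)

```text
clock: 24.43
tcp_pos: [0.4138, 0.2174, 0.2222]
orientation: [-1.155, -2.921, -0.002]
contact_force: [0.3, -0.2, -0.2]
grip_width: 0.0725
gripper_force: 0.0
```

Call:
apply_moves(
  moves=[
    [0,0,-1,0,0,0,0.7],
    [0,0,-1,0,0,0,0.7],
    [0,0,-1,0,0,0,0.7],
    [0,0,-1,0,0,0,0.7],
    [0,0,-1,0,0,0,0.7],
    [0,0,-1,0,0,0,0.7],
    [0,0,-1,0,0,0,0.7],
    [0,0,0,0,0,0,0.7],
  ],
)

```text
clock: 25.1
tcp_pos: [0.4139, 0.2173, 0.2221]
orientation: [0.034, 3.141, 0.002]
contact_force: [-0.2, 0.9, -0.5]
grip_width: 0.0723
gripper_force: 0.0
```

```bash
cat >> h.py <<'E'
def blanks(cam,z,o=None,sup=None):
    im=grab_frame(cam);h=cv2.cvtColor(im,cv2.COLOR_BGR2HSV)
    m=((h[...,0]>20)&(h[...,0]<32)&(h[...,1]>50)&(h[...,1]<130)&(h[...,2]>sup if sup else h[...,2]>170)).astype(np.uint8)
    return im,[b for b in rects(cam,m,z,o,60) if 60<b[2]<130 and 40<b[3]<75]
E
python3 - <<'E'
from h import *
o=state();im,b=blanks('top',.01);print(b);cv2.imwrite('pics/t8.png',im)
im=grab_frame('scene');cv2.imwrite('pics/s8.png',im)
o=telemetry.get_obs();im,b=blanks('wrist',.01,o);print(b);cv2.imwrite('pics/w8.png',im)
E
```

```text
t 25.1 tcp [0.4139 0.2173 0.2221] yaw y-axis 88.8 x [-1.     0.022 -0.   ] z [ 0.     0.001 -1.   ] q [-0.85  0.1   0.25  2.01 -0.03  1.03  0.96] w 0.0723 F [-0.2  0.9 -0.5]
[(438, -76, 100, 53, -5.6), (441, -209, 99, 53, -17.2), (603, -56, 100, 55, 18.8), (622, -206, 96, 53, 1.3)]
[]
```

View pics/w8.png

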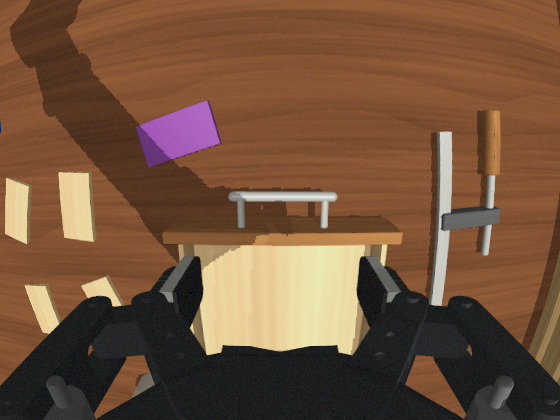

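The wrist view shows the open drawer: handle bar at (283,197), front board at rows 220–243, left wall at columns ~366–386 by row 246. Blank positions come from the top view. Now measuring the corner.

Run:
```python
from h import *
o=telemetry.get_obs()
im=cv2.imread('pics/w8.png')
print('handle ends',ray('wrist',[(229,197),(337,197)],.056,o).round(4).tolist())
print('front top outer/inner rows', ray('wrist',[(283,217),(283,243)],.073,o).round(4).tolist())
print('front ends', ray('wrist',[(165,238),(402,238)],.073,o).round(4).tolist())
for c in (250,256): print(c,im[c,350:395,:].astype(int).sum(1).tolist())
print(ray('wrist',[(360,250),(370,250),(380,250),(388,250)],.064,o).round(4).tolist())
to(84.4,(.438,-.076,.1))
```

```text
handle ends [[0.4218, 0.1618, 0.056], [0.4251, 0.2803, 0.056]]
front top outer/inner rows [[0.4414, 0.2203, 0.073], [0.4705, 0.2196, 0.073]]
front ends [[0.4623, 0.0879, 0.073], [0.47, 0.3539, 0.073]]
250 [628, 628, 629, 627, 626, 621, 620, 616, 619, 623, 619, 623, 624, 625, 579, 429, 431, 426, 428, 430, 317, 270, 274, 280, 285, 292, 293, 306, 308, 303, 309, 476, 628, 630, 627, 625, 514, 258, 255, 248, 246, 253, 246, 250, 247]
256 [630, 629, 629, 622, 618, 611, 612, 619, 618, 618, 604, 432, 355, 302, 214, 249, 291, 308, 305, 272, 263, 255, 275, 279, 289, 290, 296, 295, 308, 306, 345, 630, 629, 633, 628, 539, 303, 255, 240, 235, 245, 249, 248, 244, 249]
[[0.4856, 0.3071, 0.064], [0.4862, 0.3191, 0.064], [0.4868, 0.3313, 0.064], [0.4874, 0.3412, 0.064]]
turn units [0.01 0.   0.66] shift after (m) [-0.0523 -0.2895  0.1217] toolx [-0.995  0.098  0.   ]
```

The corner is at about (0.475, 0.3335), yaw −1.7°. Going for the first blank at (0.438, −0.076), yaw −5.6°.

Call:
apply_moves(
  moves=[
    [0,0,0.66,0,0,0,0.7],
    [0,0,0,-0.0075,-0.0413,0,0.7],
    [0,0,0,-0.0075,-0.0413,0,0.7],
    [0,0,0,-0.0075,-0.0413,0,0.7],
    [0,0,0,-0.0075,-0.0413,0,0.7],
    [0,0,0,-0.0075,-0.0413,0,0.7],
    [0,0,0,-0.0075,-0.0413,0,0.7],
    [0,0,0,-0.0075,-0.0413,0,0.7],
  ],
)

```text
clock: 25.92
tcp_pos: [0.4388, -0.0753, 0.2217]
orientation: [0.153, 3.137, 0.002]
contact_force: [1.9, 0.5, 0.0]
grip_width: 0.0727
gripper_force: 0.0
```

Call:
apply_moves(
  moves=[
    [0,0,0,0,0,0.04,0.7],
    [0,0,0,0,0,0.04,0.7],
    [0,0,0,0,0,0.04,0.7],
    [0,0,0,0,0,0.04,0.7],
    [0,0,0,0,0,0.04,0.7],
    [0,0,0,0,0,0.02,0.7],
    [0,0,0,0,0,0.02,0.7],
    [0,0,0,0,0,0,0.7],
  ],
)

```text
clock: 26.58
tcp_pos: [0.4367, -0.0732, -0.0215]
orientation: [-0.152, -3.132, 0.0]
contact_force: [-0.6, 0.1, 0.4]
grip_width: 0.0729
gripper_force: 0.0
```

Run:
```python
from h import *
o=state();to(84.4,(.438,-.076,-.033))
print(blanks('top',.01)[1]); print(blanks('wrist',.01,o)[1])
```

```text
t 26.58 tcp [ 0.4367 -0.0732 -0.0215] yaw y-axis 84.4 x [-0.995  0.097  0.006] z [-0.006 -0.    -1.   ] q [-0.28  0.5   0.37  2.26 -0.41  0.45  1.9 ] w 0.0729 F [-0.6  0.1  0.4]
turn units [-0.01 -0.05  0.01] shift after (m) [-0.0016 -0.0027  0.0115] toolx [-0.995  0.098  0.   ]
[(441, -209, 99, 53, -17.2), (603, -56, 100, 55, 18.8), (622, -206, 96, 53, 1.3)]
[]
```

Call:
apply_moves(
  moves=[
    [0,0,0,-0.0015,-0.0027,0.004,0.7],
    [0,0,0,0,0,0.004,0.7],
    [0,0,0,0,0,0.003,0.7],
    [0,0,0,0,0,0,0.7],
    [0,0,0,0,0,0,-1],
    [0,0,0,0,0,0,-1],
    [0,0,0,0,0,0,-1],
    [0,0,0,0,0,0,-1],
  ],
  grip_force=40,
)

```text
clock: 27.35
tcp_pos: [0.4443, -0.077, -0.027]
orientation: [0.151, 3.131, 0.001]
contact_force: [2.5, 6.5, 37.4]
grip_width: 0.0244
gripper_force: 18.1
```

Call:
apply_moves(
  moves=[
    [0,0,0,0,0,0,-1],
    [0,0,0,0,0,0,-1],
    [0,0,0,0,0,0,-1],
    [0,0,0,0,0,-0.01,-1],
    [0,0,0,0,0,-0.02,-1],
    [0,0,0,0,0,-0.03,-1],
    [0,0,0,0,0,-0.04,-1],
    [0,0,0,0,0,-0.04,-1],
  ],
)

```text
clock: 28.02
tcp_pos: [0.439, -0.0766, 0.1113]
orientation: [-0.15, -3.135, 0.001]
contact_force: [1.0, 1.7, 0.3]
grip_width: -0.0001
gripper_force: 0.0
```

Run:
```python
from h import *
o=state();to(88.3,(.5314,.2798,.105))
```

```text
t 28.02 tcp [ 0.439  -0.0766  0.1113] yaw y-axis 84.5 x [-0.995  0.096  0.003] z [-0.003 -0.001 -1.   ] q [-0.47  0.24  0.58  2.19 -0.18  0.76  1.71] w -0.0001 F [1.  1.7 0.3]
turn units [-0.01 -0.02 -0.63] shift after (m) [-0.0817  0.359   0.0063] toolx [-1.    0.03  0.  ]
```

Run:
```python
from h import *
o=state();im=grab_frame('wrist');cv2.imwrite('pics/w9.png',im)
for s in silhouettes('blank0','wrist'):print(round(s['p'],2),[round(x) for x in s['extent']],rects('wrist',s['mask'],.01,o))
```

```text
t 28.02 tcp [ 0.439  -0.0766  0.1113] yaw y-axis 84.5 x [-0.995  0.096  0.003] z [-0.003 -0.001 -1.   ] q [-0.47  0.24  0.58  2.19 -0.18  0.76  1.71] w -0.0001 F [1.  1.7 0.3]
0.93 [65, 72, 85, 85] [(283, -281, 107, 59, -85.8)]
0.89 [148, 214, 66, 110] [(438, -209, 102, 59, -18.6)]
0.81 [280, 197, 66, 110] [(436, -77, 101, 57, -5.2)]
0.6 [445, 99, 103, 82] [(350, 90, 103, 56, -75.8)]
0.51 [180, 342, 22, 26] [(584, -203, 42, 14, -59.5)]
0.19 [39, 315, 78, 210] [(662, -490, 570, 157, -35.6)]
```

View pics/w9.png

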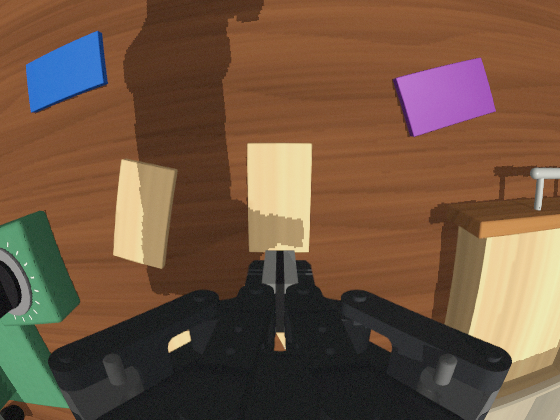

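The blank is still at (0.436, −0.077), so the tips closed over its top. The tip offset is therefore about 34 mm shut and 40 mm at this width. Going again, 6 mm lower.

Call:
apply_moves(
  moves=[
    [0,0,0,0.003,0,0,0.7],
    [0,0,0,0,0,0,0.7],
    [0,0,0,0,0,0,0.7],
    [0,0,0,0,0,0,0.7],
    [0,0,0,0,0,0.03,0.7],
    [0,0,0,0,0,0.03,0.7],
    [0,0,0,0,0,0.03,0.7],
    [0,0,0,0,0,0.03,0.7],
  ],
)

```text
clock: 28.78
tcp_pos: [0.4366, -0.0762, -0.012]
orientation: [-0.15, -3.136, 0.001]
contact_force: [0.5, 1.0, -0.0]
grip_width: 0.0724
gripper_force: 0.0
```

Run:
```python
from h import *
o=state();to(84.6,(.436,-.077,-.038))
```

```text
t 28.78 tcp [ 0.4366 -0.0762 -0.012 ] yaw y-axis 84.5 x [-0.995  0.095  0.002] z [-0.002 -0.001 -1.   ] q [-0.31  0.48  0.41  2.27 -0.42  0.47  1.92] w 0.0724 F [ 0.5  1.  -0. ]
turn units [-0.01 -0.02 -0.01] shift after (m) [ 0.0005 -0.0009  0.026 ] toolx [-0.996  0.094  0.   ]
```

Call:
apply_moves(
  moves=[
    [0,0,0,0,-0.001,0.008,0.7],
    [0,0,0,0,0,0.007,0.7],
    [0,0,0,0,0,0.006,0.7],
    [0,0,0,0,0,0.0045,0.7],
    [0,0,0,0,0,0,0.7],
    [0,0,0,0,0,0,0.2],
    [0,0,0,0,0,0,0.1],
    [0,0,0,0,0,0,0],
  ],
)

```text
clock: 29.45
tcp_pos: [0.4381, -0.077, -0.0341]
orientation: [0.15, 3.136, 0.001]
contact_force: [-1.9, 0.4, 6.9]
grip_width: 0.0541
gripper_force: 40.6
```

Call:
apply_moves(
  moves=[
    [0,0,0,0,0,0,-1],
    [0,0,0,0,0,0,-1],
    [0,0,0,0,0,0,-1],
    [0,0,0,0,0,-0.01,-1],
    [0,0,0,0,0,-0.02,-1],
    [0,0,0,0,0,-0.04,-1],
    [0,0,0,0,0,-0.04,-1],
    [0,0,0,0,0,-0.03,-1],
  ],
)

```text
clock: 30.12
tcp_pos: [0.4376, -0.0775, 0.1079]
orientation: [0.151, 3.136, 0.0]
contact_force: [1.1, 0.7, -0.7]
grip_width: 0.0542
gripper_force: 42.6
```

Run:
```python
from h import *
o=state();to(88.3,(.5314,.2798,.105))
```

```text
t 30.12 tcp [ 0.4376 -0.0775  0.1079] yaw y-axis 84.5 x [-0.995  0.096 -0.002] z [ 0.002  0.    -1.   ] q [-0.49  0.24  0.61  2.2  -0.2   0.75  1.73] w 0.0542 F [ 1.1  0.7 -0.7]
turn units [ 0.    0.02 -0.64] shift after (m) [-0.0832  0.3599  0.0029] toolx [-1.    0.03  0.  ]
```

Blank held (54 mm). Carrying it to the drawer.

Call:
apply_moves(
  moves=[
    [0,0,-0.64,0,0,0,-1],
    [0,0,0,-0.0083,0.036,0,-1],
    [0,0,0,-0.0083,0.036,0,-1],
    [0,0,0,-0.0083,0.036,0,-1],
    [0,0,0,-0.0083,0.036,0,-1],
    [0,0,0,-0.0083,0.036,0,-1],
    [0,0,0,-0.0083,0.036,0,-1],
    [0,0,0,-0.0083,0.036,0,-1],
  ],
)

```text
clock: 30.78
tcp_pos: [0.5026, 0.1751, 0.106]
orientation: [0.044, 3.14, 0.001]
contact_force: [0.8, -0.2, -0.0]
grip_width: 0.0542
gripper_force: 42.6
```

Call:
apply_moves(
  moves=[
    [0,0,0,-0.0083,0.036,0,-1],
    [0,0,0,-0.0083,0.036,0,-1],
    [0,0,0,-0.0083,0.036,0,-1],
    [0,0,0,0,0,0,-1],
    [0,0,0,0,0,0.03,-1],
    [0,0,0,0,0,0.025,-1],
    [0,0,0,0,0,0.025,-1],
    [0,0,0,0,0,0,-1],
  ],
)

```text
clock: 31.45
tcp_pos: [0.5274, 0.279, 0.0216]
orientation: [-0.043, -3.136, 0.006]
contact_force: [-1.0, -0.6, 0.2]
grip_width: 0.0541
gripper_force: 42.6
```

Run:
```python
from h import *
o=state();to(88.3,(.5314,.2798,-.011))
for s in silhouettes('blank0','wrist')[:1]:pass
im=grab_frame('wrist');cv2.imwrite('pics/w10.png',im)
for s in silhouettes('blank0','wrist')[:5]:print(round(s['p'],2),[round(x) for x in s['extent']],rects('wrist',s['mask'],o['tcp_pos'][2]+.044,o))
```

```text
t 31.45 tcp [0.5274 0.279  0.0216] yaw y-axis 88.4 x [-1.     0.028  0.005] z [-0.005 -0.004 -1.   ] q [-0.89  0.6   0.4   1.89 -0.33  0.72  1.25] w 0.0541 F [-1.  -0.6  0.2]
turn units [-0.04 -0.05  0.02] shift after (m) [-0.004   0.0009  0.0326] toolx [-1.    0.03  0.  ]
0.69 [44, 35, 88, 70] [(385, 156, 64, 45, -82.6)]
0.45 [4, 330, 4, 18] []
```

Call:
apply_moves(
  moves=[
    [0,0,0,-0.004,0.001,0.012,-1],
    [0,0,0,0,0,0.012,-1],
    [0,0,0,0,0,0.008,-1],
    [0,0,0,0,0,0,-1],
    [0,0,0,0,0,0,0.45],
    [0,0,0,0,0,0,0.45],
    [0,0,0,0,0,0,0.45],
    [0,0,0,0,0,0,0.45],
  ],
)

```text
clock: 32.27
tcp_pos: [0.5348, 0.2815, -0.0069]
orientation: [0.045, 3.141, 0.001]
contact_force: [0.2, 0.3, -0.3]
grip_width: 0.0622
gripper_force: 0.0
```

Call:
apply_moves(
  moves=[
    [0,0,0,0,0,-0.01,0.45],
    [0,0,0,0,0,-0.03,0.45],
    [0,0,0,0,0,-0.04,0.45],
    [0,0,0,0,0,-0.04,0.45],
    [0,0,0,0,0,0,0.7],
    [0,0,0,0,0,0,0.7],
    [0,0,0,0,0,0,0.7],
    [0,0,0,0,0,0,0.7],
  ],
)

```text
clock: 32.93
tcp_pos: [0.5335, 0.2811, 0.1119]
orientation: [-0.044, -3.14, 0.001]
contact_force: [0.0, -0.2, -0.5]
grip_width: 0.0729
gripper_force: 0.0
```

```bash
cat >> h.py <<'E'
def see(cam,z,o=None,thing='blank0'):
    im=grab_frame(cam)
    for s in silhouettes(thing,cam):
        print(cam,round(s['p'],2),[round(x) for x in s['extent']],rects(cam,s['mask'],z,o))
    return im
E
python3 - <<'E'
from h import *
o=state();see('wrist',.029,o);see('top',.01)
to(108.8,(.603,-.056,.1))
E
```

```text
t 32.93 tcp [0.5335 0.2811 0.1119] yaw y-axis 88.4 x [-1.     0.028  0.002] z [-0.002 -0.001 -1.   ] q [-0.93  0.48  0.46  1.83 -0.27  0.89  1.2 ] w 0.0729 F [ 0.  -0.2 -0.5]
wrist 0.75 [23, 262, 46, 81] [(591, -30, 94, 65, 18.7)]
wrist 0.68 [279, 203, 73, 118] [(531, 282, 101, 59, -1.4)]
wrist 0.55 [91, 38, 88, 77] [(359, 106, 98, 58, -75.2)]
top 0.96 [348, 243, 20, 29] [(439, -209, 95, 53, -18.7)]
top 0.92 [261, 265, 25, 22] [(349, 92, 102, 57, -74.4)]
top 0.89 [411, 292, 19, 28] [(272, -442, 103, 58, -3.4)]
top 0.75 [207, 211, 19, 30] [(505, 286, 57, 46, -88.4), (571, 280, 46, 21, -88.5)]
top 0.67 [293, 148, 20, 24] [(778, -10, 83, 68, 1.5)]
top 0.66 [348, 191, 16, 25] [(620, -205, 100, 57, 1.5)]
top 0.59 [304, 197, 22, 30] [(601, -56, 101, 59, 18.2)]
top 0.57 [366, 287, 28, 18] [(283, -284, 102, 56, -88.3)]
top 0.52 [404, 231, 19, 16] [(489, -403, 60, 60, -43.8)]
turn units [-0.01 -0.02 -3.4 ] shift after (m) [ 0.0431 -0.3413  0.0117] toolx [-0.947 -0.322 -0.   ]
```

The first blank lies in the drawer at (0.531, 0.282), yaw −1.4°. Next blank: (0.602, −0.056), yaw 18.4°.

Call:
apply_moves(
  moves=[
    [0,0,-0.9,0,0,0,0.7],
    [0,0,-0.9,0,0,0,0.7],
    [0,0,-0.8,0,0,0,0.7],
    [0,0,-0.74,0,0,0,0.7],
    [0,0,0,0.0046,-0.0379,0,0.7],
    [0,0,0,0.0046,-0.0379,0,0.7],
    [0,0,0,0.0046,-0.0379,0,0.7],
    [0,0,0,0.0046,-0.0379,0,0.7],
  ],
)

```text
clock: 33.8
tcp_pos: [0.5647, 0.13, 0.1122]
orientation: [0.504, -3.1, 0.001]
contact_force: [0.9, 0.1, -0.1]
grip_width: 0.0727
gripper_force: 0.0
```

Call:
apply_moves(
  moves=[
    [0,0,0,0.0046,-0.0379,0,0.7],
    [0,0,0,0.0046,-0.0379,0,0.7],
    [0,0,0,0.0046,-0.0379,0,0.7],
    [0,0,0,0.0046,-0.0379,0,0.7],
    [0,0,0,0.0046,-0.0379,0,0.7],
    [0,0,0,0,0,0,0.7],
    [0,0,0,0,0,0,0.7],
    [0,0,0,0,0,0,0.7],
  ],
)

```text
clock: 34.47
tcp_pos: [0.6026, -0.0549, 0.112]
orientation: [0.502, -3.1, -0.001]
contact_force: [0.0, 0.1, -1.0]
grip_width: 0.0725
gripper_force: 0.0
```

Run:
```python
from h import *
o=state();see('wrist',.01,o)
to(108.4,(.602,-.056,-.034))
```

```text
t 34.47 tcp [ 0.6026 -0.0549  0.112 ] yaw y-axis 108.4 x [-0.949 -0.316  0.001] z [-0.001  0.    -1.   ] q [-0.33  0.48  0.42  1.83 -0.25  0.89  2.1 ] w 0.0725 F [ 0.   0.1 -1. ]
wrist 0.86 [127, 172, 69, 117] [(620, -206, 101, 59, 2.8)]
wrist 0.8 [545, 246, 27, 74] [(558, 281, 107, 52, 39.4)]
wrist 0.8 [165, 21, 82, 43] [(463, -216, 61, 51, 72.0)]
wrist 0.73 [489, 29, 82, 59] [(351, 90, 104, 59, -74.6)]
wrist 0.65 [277, 199, 65, 110] [(600, -57, 99, 57, 18.6)]
turn units [ 0.01 -0.01  0.03] shift after (m) [ 0.0015 -0.0024  0.1462] toolx [-0.949 -0.316 -0.   ]
```

Call:
apply_moves(
  moves=[
    [0,0,0,0.003,-0.001,0.03,0.7],
    [0,0,0,0,0,0.03,0.7],
    [0,0,0,0,0,0.03,0.7],
    [0,0,0,0,0,0.025,0.7],
    [0,0,0,0,0,0.02,0.7],
    [0,0,0,0,0,0.01,0.7],
    [0,0,0,0,0,0,0.7],
    [0,0,0,0,0,0,0.7],
  ],
)

```text
clock: 35.23
tcp_pos: [0.6006, -0.0563, -0.0321]
orientation: [0.505, -3.1, -0.0]
contact_force: [0.4, -0.0, 0.5]
grip_width: 0.0724
gripper_force: 0.0
```

Call:
apply_moves(
  moves=[
    [0,0,0,0,0,0.0005,0.2],
    [0,0,0,0,0,0,-1],
    [0,0,0,0,0,0,-1],
    [0,0,0,0,0,0,-1],
    [0,0,0,0,0,0,-1],
    [0,0,0,0,0,-0.01,-1],
    [0,0,0,0,0,-0.03,-1],
    [0,0,0,0,0,-0.04,-1],
  ],
)

```text
clock: 35.9
tcp_pos: [0.5987, -0.0569, 0.0471]
orientation: [0.503, -3.098, -0.001]
contact_force: [-0.0, 0.7, -1.1]
grip_width: 0.0002
gripper_force: 0.0
```

Run:
```python
from h import *
o=state();to(88.3,(.5314,.2815,.102))
```

```text
t 35.9 tcp [ 0.5987 -0.0569  0.0471] yaw y-axis 108.4 x [-0.949 -0.316  0.003] z [-0.004  0.    -1.   ] q [-0.3   0.56  0.39  1.87 -0.3   0.77  2.14] w 0.0002 F [-0.   0.7 -1.1]
turn units [ 0.01 -0.03  3.35] shift after (m) [ 0.0773  0.3363 -0.0549] toolx [-1.    0.03  0.  ]
```

Closed over the top again; it needs the full −0.038. Reopening and rechecking the pose.

Call:
apply_moves(
  moves=[
    [0,0,0,0,0,0,0.7],
    [0,0,0,0,0,0,0.7],
    [0,0,0,0,0,0,0.7],
    [0,0,0,0,0,0,0.7],
    [0,0,0,0,0,0,0.7],
    [0,0,0,0,0,0,0.7],
    [0,0,0,0,0,0,0.7],
    [0,0,0,0,0,0,0.7],
  ],
)

```text
clock: 36.57
tcp_pos: [0.6001, -0.0573, 0.0466]
orientation: [0.503, -3.1, -0.0]
contact_force: [-0.4, -0.7, 0.2]
grip_width: 0.0724
gripper_force: 0.0
```

Run:
```python
from h import *
o=state();see('wrist',.01,o)
to(108.4,(.600,-.057,-.038))
```

```text
t 36.57 tcp [ 0.6001 -0.0573  0.0466] yaw y-axis 108.4 x [-0.949 -0.316  0.001] z [-0.001 -0.    -1.   ] q [-0.3   0.56  0.39  1.87 -0.3   0.76  2.15] w 0.0724 F [-0.4 -0.7  0.2]
wrist 0.93 [129, 14, 70, 25] [(486, -215, 57, 21, -83.4)]
wrist 0.91 [94, 186, 79, 142] [(620, -205, 101, 60, 2.7)]
wrist 0.69 [523, 26, 74, 51] [(370, 92, 103, 48, -54.2)]
wrist 0.64 [281, 222, 82, 140] [(600, -55, 101, 56, 18.5)]
turn units [ 0.   -0.01  0.  ] shift after (m) [0.0002 0.0003 0.0849] toolx [-0.949 -0.316 -0.   ]
```

Call:
apply_moves(
  moves=[
    [0,0,0,0,0.001,0.025,0.7],
    [0,0,0,0,0,0.025,0.7],
    [0,0,0,0,0,0.02,0.7],
    [0,0,0,0,0,0.01,0.7],
    [0,0,0,0,0,0.0055,0.7],
    [0,0,0,0,0,0,0.7],
    [0,0,0,0,0,0,0.2],
    [0,0,0,0,0,0,-1],
  ],
)

```text
clock: 37.33
tcp_pos: [0.6014, -0.0566, -0.0368]
orientation: [-0.502, 3.099, -0.001]
contact_force: [0.5, -1.1, -0.6]
grip_width: 0.0544
gripper_force: 42.1
```

Call:
apply_moves(
  moves=[
    [0,0,0,0,0,0,-1],
    [0,0,0,0,0,0,-1],
    [0,0,0,0,0,0,-1],
    [0,0,0,0,0,0,-1],
    [0,0,0,0,0,-0.02,-1],
    [0,0,0,0,0,-0.04,-1],
    [0,0,0,0,0,-0.04,-1],
    [0,0,0,0,0,-0.04,-1],
  ],
)

```text
clock: 38.0
tcp_pos: [0.5995, -0.0563, 0.1032]
orientation: [0.502, -3.1, -0.0]
contact_force: [0.4, -0.4, -1.1]
grip_width: 0.0549
gripper_force: 42.5
```

Run:
```python
from h import *
o=state();to(88.3,(.5314,.2815,.102))
```

```text
t 38.0 tcp [ 0.5995 -0.0563  0.1032] yaw y-axis 108.4 x [-0.949 -0.316  0.001] z [-0.001 -0.    -1.   ] q [-0.33  0.49  0.43  1.84 -0.26  0.87  2.11] w 0.0549 F [ 0.4 -0.4 -1.1]
turn units [ 0.   -0.01  3.35] shift after (m) [0.078  0.3356 0.0012] toolx [-1.    0.03  0.  ]
```

Call:
apply_moves(
  moves=[
    [0,0,0.84,0,0,0,-1],
    [0,0,0.84,0,0,0,-1],
    [0,0,0.84,0,0,0,-1],
    [0,0,0.83,0,0,0,-1],
    [0,0,0,0.0087,0.0373,0,-1],
    [0,0,0,0.0087,0.0373,0,-1],
    [0,0,0,0.0087,0.0373,0,-1],
    [0,0,0,0.0087,0.0373,0,-1],
  ],
)

```text
clock: 38.67
tcp_pos: [0.5691, 0.0954, 0.102]
orientation: [0.047, 3.141, 0.001]
contact_force: [0.3, 1.1, -0.9]
grip_width: 0.0546
gripper_force: 42.5
```

Call:
apply_moves(
  moves=[
    [0,0,0,0.0087,0.0373,0,-1],
    [0,0,0,0.0087,0.0373,0,-1],
    [0,0,0,0.0087,0.0373,0,-1],
    [0,0,0,0.0087,0.0373,0,-1],
    [0,0,0,0.0087,0.0373,0,-1],
    [0,0,0,0,0,0.03,-1],
    [0,0,0,0,0,0.03,-1],
    [0,0,0,0,0,0,-1],
  ],
)

```text
clock: 39.33
tcp_pos: [0.5274, 0.2811, 0.0371]
orientation: [-0.042, -3.134, 0.007]
contact_force: [-1.1, -0.7, -1.6]
grip_width: 0.0547
gripper_force: 42.7
```

Run:
```python
from h import *
o=state();to(88.3,(.5314,.2815,-.005))
```

```text
t 39.33 tcp [0.5274 0.2811 0.0371] yaw y-axis 88.5 x [-1.     0.027  0.007] z [-0.007 -0.004 -1.   ] q [-0.92  0.58  0.44  1.89 -0.35  0.76  1.26] w 0.0547 F [-1.1 -0.7 -1.6]
turn units [-0.04 -0.07  0.03] shift after (m) [-0.004   0.0005  0.0421] toolx [-1.    0.03  0.  ]
```

Call:
apply_moves(
  moves=[
    [0,0,0,-0.001,0,0.015,-1],
    [0,0,0,0,0,0.015,-1],
    [0,0,0,0,0,0.01,-1],
    [0,0,0,0,0,0.001,-1],
    [0,0,0,0,0,0,0.45],
    [0,0,0,0,0,0,0.45],
    [0,0,0,0,0,0,0.45],
    [0,0,0,0,0,0,0.45],
  ],
)

```text
clock: 40.0
tcp_pos: [0.5333, 0.2818, 0.0017]
orientation: [0.046, 3.14, 0.001]
contact_force: [-1.0, 0.0, -0.4]
grip_width: 0.0618
gripper_force: 0.0
```

Call:
apply_moves(
  moves=[
    [0,0,0,0,0,-0.01,0.45],
    [0,0,0,0,0,-0.03,0.45],
    [0,0,0,0,0,-0.04,0.45],
    [0,0,0,0,0,-0.03,0.45],
    [0,0,0,0,0,0,0.7],
    [0,0,0,0,0,0,0.7],
    [0,0,0,0,0,0,0.7],
    [0,0,0,0,0,0,0.7],
  ],
)

```text
clock: 40.67
tcp_pos: [0.5318, 0.2812, 0.1099]
orientation: [-0.046, -3.14, 0.001]
contact_force: [-0.1, -0.5, 0.6]
grip_width: 0.0729
gripper_force: 0.0
```

Run:
```python
from h import *
o=state();see('wrist',.039,o);see('top',.01)
to(91.5,(.620,-.206,.105))
```

```text
t 40.67 tcp [0.5318 0.2812 0.1099] yaw y-axis 88.3 x [-1.     0.029  0.002] z [-0.002 -0.001 -1.   ] q [-0.96  0.49  0.5   1.84 -0.29  0.89  1.21] w 0.0729 F [-0.1 -0.5  0.6]
wrist 0.82 [279, 211, 72, 124] [(532, 281, 102, 57, -0.7)]
wrist 0.8 [88, 38, 93, 77] [(363, 113, 93, 55, -75.8)]
wrist 0.66 [249, 251, 64, 111] [(568, 255, 99, 53, -1.5)]
top 0.97 [366, 288, 30, 15] [(283, -283, 103, 58, -83.2)]
top 0.84 [208, 214, 17, 26] [(505, 285, 61, 39, -88.4), (571, 284, 48, 20, 84.4)]
top 0.84 [409, 291, 15, 27] [(275, -442, 95, 53, 1.0)]
top 0.81 [349, 192, 19, 28] [(620, -210, 100, 60, 1.3)]
top 0.72 [351, 155, 38, 36] [(756, -221, 164, 38, -43.4)]
top 0.61 [260, 265, 25, 18] [(349, 93, 103, 58, -77.1)]
top 0.57 [348, 242, 24, 27] [(440, -208, 98, 57, -18.3)]
top 0.55 [218, 199, 15, 26] [(574, 255, 96, 46, 1.9)]
turn units [-0.01 -0.01 -0.53] shift after (m) [-0.0751 -0.4893  0.0048] toolx [-1.    -0.026 -0.   ]
```

Run:
```python
from h import *
w=grab_frame('wrist');s=grab_frame('scene')
a=w[120:400,150:410];b=cv2.resize(s[235:400,180:345],(0,0),fx=3,fy=3,interpolation=cv2.INTER_CUBIC)
a=cv2.resize(a,(0,0),fx=1.1,fy=1.1)
c=np.zeros((500,800,3),np.uint8);c[:a.shape[0],:a.shape[1]]=a;c[:b.shape[0],300:300+b.shape[1]]=b
cv2.imwrite('pics/v14.png',c)
```

```text
(no output)
```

View pics/v14.png

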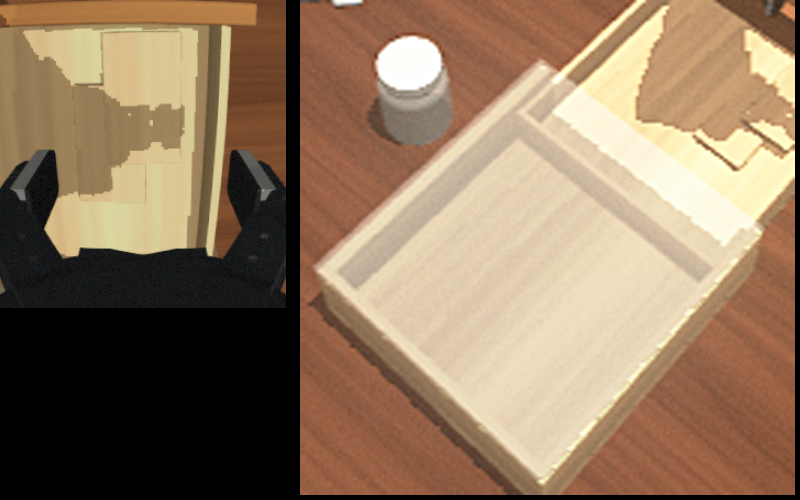

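The lower blank was knocked about 40 mm back and 25 mm right, to about (0.570, 0.256); the upper one lies on it. I'll align these two before stacking more, using closed fingers from the right and then from the back.

Call:
apply_moves(
  moves=[
    [0,0,0,-0.0072,-0.0285,0,-1],
    [0,0,0,-0.0072,-0.0285,0,-1],
    [0,0,0,-0.0072,-0.0285,0,-1],
    [0,0,0,0,0,0,-1],
    [0,0,0,0,0,0,-1],
    [0,0,0,0,0,0.03,-1],
    [0,0,0,0,0,0.03,-1],
    [0,0,0,0,0,0.03,-1],
  ],
)

```text
clock: 41.63
tcp_pos: [0.5519, 0.1976, 0.0198]
orientation: [0.043, 3.14, 0.003]
contact_force: [-0.1, -0.1, -0.1]
grip_width: 0.0003
gripper_force: 0.0
```

Call:
apply_moves(
  moves=[
    [0,0,0,0,0,0.015,-1],
    [0,0,0,0,0,0.007,-1],
    [0,0,0,0,0,0.005,-1],
    [0,0,0,0,0,0,-1],
    [0,0,0,0,0.003,0,-1],
    [0,0,0,0,0.003,0,-1],
    [0,0,0,0,0.003,0,-1],
    [0,0,0,0,0.003,0,-1],
  ],
)

```text
clock: 42.3
tcp_pos: [0.5527, 0.2084, -0.0054]
orientation: [0.045, 3.14, 0.002]
contact_force: [-0.1, -0.6, -0.3]
grip_width: 0.0002
gripper_force: 0.0
```

Run:
```python
from h import *
o=state();to(88.3,(.551,.241,-.009))
```

```text
t 42.3 tcp [ 0.5527  0.2084 -0.0054] yaw y-axis 88.3 x [-1.     0.029 -0.001] z [ 0.001  0.001 -1.   ] q [-0.78  0.63  0.41  1.93 -0.4   0.66  1.43] w 0.0002 F [-0.1 -0.6 -0.3]
turn units [0.01 0.01 0.01] shift after (m) [0.0027 0.0325 0.0036] toolx [-1.    0.03  0.  ]
```

Call:
apply_moves(
  moves=[
    [0,0,0,0,0,0.0025,-1],
    [0,0,0,0,0,0.002,-1],
    [0,0,0,0,0.005,0,-1],
    [0,0,0,0,0.006,0,-1],
    [0,0,0,0,0.006,0,-1],
    [0,0,0,0,0.006,0,-1],
    [0,0,0,0,0.005,0,-1],
    [0,0,0,0,0,0,-1],
  ],
)

```text
clock: 42.97
tcp_pos: [0.5529, 0.2375, -0.0108]
orientation: [0.043, 3.141, 0.001]
contact_force: [0.2, 1.7, 0.3]
grip_width: -0.0
gripper_force: 0.0
```

Run:
```python
from h import *
o=state()
see('wrist',.029,o)
```

```text
t 42.97 tcp [ 0.5529  0.2375 -0.0108] yaw y-axis 88.4 x [-1.     0.027 -0.   ] z [ 0.     0.001 -1.   ] q [-0.81  0.66  0.41  1.9  -0.41  0.67  1.39] w -0.0 F [0.2 1.7 0.3]
wrist 0.88 [341, 275, 95, 146] [(598, 291, 17, 7, 55.3), (545, 258, 49, 26, -1.4)]
wrist 0.84 [14, 9, 27, 19] [(400, 88, 28, 12, 70.1)]
wrist 0.81 [412, 225, 132, 207] [(537, 302, 108, 63, -1.7)]
```

Call:
apply_moves(
  moves=[
    [0,0,0,0,-0.008,0,-1],
    [0,0,0,0,0,-0.03,-1],
    [0,0,0,0,0,-0.035,-1],
    [0,0,0,-0.022,0.014,0,-1],
    [0,0,0,-0.022,0.014,0,-1],
    [0,0,0,-0.022,0.014,0,-1],
    [0,0,0,-0.0215,0.0135,0,-1],
    [0,0,0,0,0,0,-1],
  ],
)

```text
clock: 43.73
tcp_pos: [0.6455, 0.282, 0.0545]
orientation: [0.045, 3.137, 0.002]
contact_force: [-0.3, 0.4, 0.3]
grip_width: -0.0001
gripper_force: 0.0
```

Run:
```python
from h import *
o=state()
im=see('wrist',.034,o); cv2.imwrite('pics/w15.png',im); see('top',.034)
```

```text
t 43.73 tcp [0.6455 0.282  0.0545] yaw y-axis 88.4 x [-1.     0.028 -0.004] z [ 0.004  0.001 -1.   ] q [-0.8   0.71  0.46  1.61 -0.37  0.91  1.34] w -0.0001 F [-0.3  0.4  0.3]
wrist 0.76 [258, 120, 89, 150] [(573, 272, 97, 55, -3.3)]
wrist 0.72 [300, 68, 95, 136] [(540, 298, 89, 58, -1.8)]
top 0.97 [348, 192, 19, 27] [(617, -203, 98, 52, 1.3)]
top 0.82 [411, 294, 17, 28] [(275, -434, 95, 57, -2.9)]
top 0.77 [261, 264, 28, 24] [(352, 92, 100, 58, -77.6)]
top 0.74 [365, 286, 30, 15] [(286, -278, 97, 55, -88.3)]
top 0.67 [206, 211, 13, 29] [(536, 292, 102, 46, 2.0)]
top 0.62 [347, 243, 23, 26] [(438, -205, 97, 54, -17.1)]
top 0.58 [214, 198, 19, 26] [(573, 267, 98, 56, 1.5)]
```

Lower at (0.573, 0.270), upper at (0.536, 0.296): the upper one rides along. Now pushing both forwards to the drawer front from the back.

Call:
apply_moves(
  moves=[
    [0,0,0,0,0,0.025,-1],
    [0,0,0,0,0,0.025,-1],
    [0,0,0,0,0,0.01,-1],
    [0,0,0,0,0,0.0045,-1],
    [0,0,0,0,0,0,-1],
    [0,0,0,0.006,0,0,-1],
    [0,0,0,0.006,0,0,-1],
    [0,0,0,0.006,0,0,-1],
  ],
)

```text
clock: 44.6
tcp_pos: [0.6241, 0.2813, -0.0089]
orientation: [0.046, 3.139, 0.002]
contact_force: [1.0, 0.0, 0.9]
grip_width: 0.0
gripper_force: 0.6
```

Call:
apply_moves(
  moves=[
    [0,0,0,0.006,0,0,-1],
    [0,0,0,0.006,0,0,-1],
    [0,0,0,0.006,0,0,-1],
    [0,0,0,0.006,0,0,-1],
    [0,0,0,0.004,0,0,-1],
    [0,0,0,0.003,0,0,-1],
    [0,0,0,0,0,0,-1],
    [0,0,0,0,0,0,-1],
  ],
)

```text
clock: 45.27
tcp_pos: [0.5932, 0.2823, -0.0094]
orientation: [0.046, 3.14, 0.002]
contact_force: [2.6, 0.8, 7.3]
grip_width: 0.0001
gripper_force: 2.8
```

Call:
apply_moves(
  moves=[
    [0,0,0,0.002,0,0,-1],
    [0,0,0,0.002,0,0,-1],
    [0,0,0,0.002,0,0,-1],
    [0,0,0,0.002,0,0,-1],
    [0,0,0,0,0,0,-1],
    [0,0,0,0,0,0,-1],
    [0,0,0,0,0,0,-1],
    [0,0,0,0,0,0,-1],
  ],
)

```text
clock: 45.93
tcp_pos: [0.5871, 0.2823, -0.0093]
orientation: [0.047, 3.137, 0.002]
contact_force: [6.1, 1.2, 3.3]
grip_width: 0.0005
gripper_force: 3.9
```

Call:
apply_moves(
  moves=[
    [0,0,0,0.0015,0,0,-1],
    [0,0,0,0.0015,0,0,-1],
    [0,0,0,0.001,0,0,-1],
    [0,0,0,0.001,0,0,-1],
    [0,0,0,0,0,0,-1],
    [0,0,0,0,0,0,-1],
    [0,0,0,0,0,0,-1],
    [0,0,0,0,0,0,-1],
  ],
)

```text
clock: 46.6
tcp_pos: [0.5874, 0.2822, -0.0079]
orientation: [0.049, 3.127, 0.004]
contact_force: [16.6, 0.3, -0.4]
grip_width: 0.0
gripper_force: 8.0
```

Call:
apply_moves(
  moves=[
    [0,0,0,-0.005,0,0,-1],
    [0,0,0,-0.01,0,0,-1],
    [0,0,0,0,0,-0.03,-1],
    [0,0,0,0,0,-0.035,-1],
    [0,0,0,0,0,0,-1],
    [0,0,0,0,0,0,-1],
    [0,0,0,0,0,0,-1],
    [0,0,0,0,0,0,-1],
  ],
)

```text
clock: 47.27
tcp_pos: [0.5931, 0.2815, 0.053]
orientation: [-0.045, -3.138, 0.002]
contact_force: [-0.5, 0.3, -0.3]
grip_width: -0.0001
gripper_force: 0.0
```

Run:
```python
from h import *
o=state()
im=see('wrist',.034,o); cv2.imwrite('pics/w16.png',im); see('top',.034)
```

```text
t 47.27 tcp [0.5931 0.2815 0.053 ] yaw y-axis 88.3 x [-1.     0.029  0.003] z [-0.003 -0.001 -1.   ] q [-0.86  0.64  0.47  1.73 -0.37  0.85  1.31] w -0.0001 F [-0.5  0.3 -0.3]
wrist 0.65 [229, 130, 48, 156] [(528, 255, 99, 30, 1.3)]
wrist 0.57 [298, 127, 95, 167] [(526, 296, 103, 59, -1.9)]
wrist 0.4 [24, 5, 22, 11] [(403, 83, 27, 7, 70.5)]
top 0.97 [409, 294, 20, 30] [(276, -435, 99, 58, -3.2)]
top 0.94 [206, 213, 14, 28] [(527, 291, 98, 53, 2.0)]
top 0.93 [347, 243, 23, 31] [(439, -208, 99, 60, -18.6)]
top 0.92 [262, 266, 27, 19] [(350, 91, 100, 56, -74.4)]
top 0.91 [366, 287, 31, 20] [(286, -278, 97, 55, -88.3)]
top 0.83 [217, 212, 13, 26] [(530, 253, 95, 25, 1.9)]
top 0.58 [349, 191, 18, 30] [(619, -205, 101, 60, 3.7)]
top 0.35 [232, 208, 63, 76] [(557, 200, 278, 224, 2.0)]
```

Pushed up against the drawer front (16 N). Now pushing from the right to the left wall.

Call:
apply_moves(
  moves=[
    [0,0,0,0.0315,-0.0237,0,-1],
    [0,0,0,0.0315,-0.0237,0,-1],
    [0,0,0,0,-0.0236,0,-1],
    [0,0,0,0,0,0,-1],
    [0,0,0,0,0,0.03,-1],
    [0,0,0,0,0,0.02,-1],
    [0,0,0,0,0,0.011,-1],
    [0,0,0,0,0,0,-1],
  ],
)

```text
clock: 48.13
tcp_pos: [0.5282, 0.212, -0.0087]
orientation: [-0.046, -3.138, 0.003]
contact_force: [0.1, 0.6, 0.4]
grip_width: -0.0
gripper_force: 0.0
```

Call:
apply_moves(
  moves=[
    [0,0,0,0,0.007,0,-1],
    [0,0,0,0,0.007,0,-1],
    [0,0,0,0,0.007,0,-1],
    [0,0,0,0,0.007,0,-1],
    [0,0,0,0,0.007,0,-1],
    [0,0,0,0,0.007,0,-1],
    [0,0,0,0,0.007,0,-1],
    [0,0,0,0,0,0,-1],
  ],
)

```text
clock: 48.8
tcp_pos: [0.5313, 0.2626, -0.0061]
orientation: [0.044, 3.141, -0.0]
contact_force: [0.4, -0.9, -0.4]
grip_width: 0.0003
gripper_force: 0.0
```

Call:
apply_moves(
  moves=[
    [0,0,0,0,0.003,0,-1],
    [0,0,0,0,0.003,0,-1],
    [0,0,0,0,0.002,0,-1],
    [0,0,0,0,0.002,0,-1],
    [0,0,0,0,0.002,0,-1],
    [0,0,0,0,0,0,-1],
    [0,0,0,0,0,0,-1],
    [0,0,0,0,0,0,-1],
  ],
)

```text
clock: 49.47
tcp_pos: [0.5313, 0.2634, -0.0065]
orientation: [-0.057, -3.138, 0.016]
contact_force: [-2.5, -20.6, 9.1]
grip_width: -0.0001
gripper_force: 11.4
```

Call:
apply_moves(
  moves=[
    [0,0,0,0,-0.015,0,-1],
    [0,0,0,0,0,-0.03,-1],
    [0,0,0,0,0,-0.04,-1],
    [0,0,0,-0.02,0.005,-0.03,-1],
    [0,0,0,-0.02,0.005,0,0.7],
    [0,0,0,-0.02,0.005,0,0.7],
    [0,0,0,0,0,0,0.7],
    [0,0,0,0,0,0,0.7],
  ],
)

```text
clock: 50.13
tcp_pos: [0.5919, 0.2718, 0.0935]
orientation: [0.047, 3.141, 0.0]
contact_force: [-0.5, 0.2, -0.3]
grip_width: 0.0483
gripper_force: 0.0
```

Run:
```python
from h import *
o=state()
im=see('wrist',.039,o); cv2.imwrite('pics/w17.png',im); see('top',.039)
to(91.8,(.620,-.206,.105))
```

```text
t 50.13 tcp [0.5919 0.2718 0.0935] yaw y-axis 88.3 x [-1.    0.03 -0.  ] z [ 0.  0. -1.] q [-0.88  0.59  0.5   1.73 -0.35  0.91  1.31] w 0.0483 F [-0.5  0.2 -0.3]
wrist 0.9 [255, 132, 52, 132] [(528, 259, 96, 37, 1.2)]
wrist 0.73 [322, 129, 79, 137] [(526, 304, 100, 56, -1.7)]
wrist 0.67 [61, 9, 35, 18] [(400, 87, 40, 15, 72.4)]
wrist 0.33 [216, 175, 377, 348] [(562, 198, 312, 289, 83.1)]
top 0.9 [346, 243, 23, 32] [(440, -206, 98, 57, -17.1)]
top 0.85 [411, 294, 19, 26] [(277, -434, 98, 56, -2.6)]
top 0.76 [203, 215, 8, 29] [(525, 294, 94, 31, 2.0)]
top 0.76 [365, 288, 30, 16] [(285, -275, 100, 58, -88.3)]
top 0.72 [214, 214, 13, 26] [(526, 259, 101, 38, 1.9)]
top 0.59 [262, 264, 26, 23] [(351, 91, 100, 57, -77.1)]
turn units [-0.   -0.01 -0.58] shift after (m) [-0.0146 -0.4783 -0.0118] toolx [-1.    -0.031 -0.   ]
```

The tip was too high and slid over the lower blank, so only the upper one reached the wall. Repeating with the tip near the drawer floor (TCP −0.0135).

Call:
apply_moves(
  moves=[
    [0,0,0,0.031,-0.023,0,-1],
    [0,0,0,0.031,-0.023,0,-1],
    [0,0,0,0,-0.026,0,-1],
    [0,0,0,0,0,0,-1],
    [0,0,0,0,0,0,-1],
    [0,0,0,0,0,0.03,-1],
    [0,0,0,0,0,0.03,-1],
    [0,0,0,0,0,0.025,-1],
  ],
)

```text
clock: 51.0
tcp_pos: [0.5275, 0.2035, 0.0075]
orientation: [0.043, 3.141, 0.002]
contact_force: [-0.8, 0.3, 0.6]
grip_width: -0.0002
gripper_force: 0.0
```

Call:
apply_moves(
  moves=[
    [0,0,0,0,0,0.015,-1],
    [0,0,0,0,0,0.004,-1],
    [0,0,0,0,0,0.003,-1],
    [0,0,0,0,0,0,-1],
    [0,0,0,0,0.005,0,-1],
    [0,0,0,0,0.005,0,-1],
    [0,0,0,0,0.005,0,-1],
    [0,0,0,0,0,0,-1],
  ],
)

```text
clock: 51.67
tcp_pos: [0.5283, 0.2191, -0.0126]
orientation: [0.042, 3.14, 0.003]
contact_force: [0.8, 0.8, -0.7]
grip_width: -0.0001
gripper_force: 0.0
```

Run:
```python
from h import *
o=state();to(88.3,(.528,.2635,-.0135))
```

```text
t 51.67 tcp [ 0.5283  0.2191 -0.0126] yaw y-axis 88.4 x [-1.     0.027 -0.001] z [ 0.001  0.002 -1.   ] q [-0.82  0.63  0.42  1.97 -0.42  0.63  1.42] w -0.0001 F [ 0.8  0.8 -0.7]
turn units [0.02 0.01 0.02] shift after (m) [0.0016 0.0443 0.0009] toolx [-1.    0.03  0.  ]
```

Call:
apply_moves(
  moves=[
    [0,0,0,0,0,0.0015,-1],
    [0,0,0,0,0.005,0,-1],
    [0,0,0,0,0.005,0,-1],
    [0,0,0,0,0.005,0,-1],
    [0,0,0,0,0.005,0,-1],
    [0,0,0,0,0.005,0,-1],
    [0,0,0,0,0.005,0,-1],
    [0,0,0,0,0,0,-1],
  ],
)

```text
clock: 52.33
tcp_pos: [0.5287, 0.2483, -0.0148]
orientation: [0.044, 3.141, 0.001]
contact_force: [1.3, 1.4, 0.7]
grip_width: 0.0002
gripper_force: 0.0
```

Call:
apply_moves(
  moves=[
    [0,0,0,0,0.004,0,-1],
    [0,0,0,0,0.004,0,-1],
    [0,0,0,0,0.003,0,-1],
    [0,0,0,0,0.002,0,-1],
    [0,0,0,0,0.002,0,-1],
    [0,0,0,0,0.001,0,-1],
    [0,0,0,0,0,0,-1],
    [0,0,0,0,0,0,-1],
  ],
)

```text
clock: 53.0
tcp_pos: [0.5291, 0.2616, -0.0149]
orientation: [-0.047, -3.141, 0.001]
contact_force: [-1.1, -4.8, 0.9]
grip_width: -0.0
gripper_force: 2.2
```

Call:
apply_moves(
  moves=[
    [0,0,0,0,0.002,0,-1],
    [0,0,0,0,0.002,0,-1],
    [0,0,0,0,0.001,0,-1],
    [0,0,0,0,0.001,0,-1],
    [0,0,0,0,0,0,-1],
    [0,0,0,0,0,0,-1],
    [0,0,0,0,0,0,-1],
    [0,0,0,0,0,0,-1],
  ],
)

```text
clock: 53.67
tcp_pos: [0.5291, 0.2617, -0.0149]
orientation: [-0.053, -3.139, 0.011]
contact_force: [-1.9, -16.2, 7.8]
grip_width: 0.0
gripper_force: 8.5
```

Call:
apply_moves(
  moves=[
    [0,0,0,0,-0.015,0,-1],
    [0,0,0,0,0,-0.03,-1],
    [0,0,0,0,0,-0.04,-1],
    [0,0,0,-0.02,0.005,-0.04,-1],
    [0,0,0,-0.02,0.005,0,0.7],
    [0,0,0,-0.02,0.005,0,0.7],
    [0,0,0,0,0,0,0.7],
    [0,0,0,0,0,0,0.7],
  ],
)

```text
clock: 54.33
tcp_pos: [0.5885, 0.2673, 0.0922]
orientation: [0.045, 3.141, 0.002]
contact_force: [-1.0, -0.0, -0.3]
grip_width: 0.0482
gripper_force: 0.0
```

Run:
```python
from h import *
o=state()
im=see('wrist',.039,o); cv2.imwrite('pics/w18.png',im); see('top',.039);see('top',.01)
to(91.8,(.620,-.206,.105))
```

```text
t 54.33 tcp [0.5885 0.2673 0.0922] yaw y-axis 88.3 x [-1.     0.029 -0.001] z [ 0.001  0.001 -1.   ] q [-0.89  0.58  0.52  1.74 -0.35  0.91  1.32] w 0.0482 F [-1.  -0.  -0.3]
wrist 0.88 [65, 10, 36, 20] [(400, 88, 41, 16, 72.7)]
wrist 0.82 [326, 133, 84, 144] [(526, 304, 101, 57, -1.9)]
wrist 0.7 [305, 136, 42, 132] [(533, 276, 100, 29, 16.5)]
top 0.98 [262, 264, 26, 19] [(352, 91, 97, 56, -74.3)]
top 0.97 [411, 292, 20, 30] [(278, -435, 103, 60, -3.4)]
top 0.87 [346, 242, 23, 27] [(442, -204, 97, 56, -17.2)]
top 0.8 [366, 287, 32, 21] [(285, -275, 100, 58, -88.3)]
top 0.64 [204, 215, 11, 28] [(525, 290, 94, 31, 2.0)]
top 0.56 [347, 191, 18, 30] [(617, -202, 98, 59, 1.5)]
top 0.85 [366, 288, 33, 17] [(281, -282, 98, 59, -88.3)]
top 0.79 [410, 292, 18, 28] [(273, -441, 100, 58, -2.5)]
top 0.69 [347, 192, 17, 29] [(622, -205, 103, 57, 1.5)]
top 0.67 [206, 214, 10, 25] [(526, 294, 96, 29, 2.0)]
top 0.66 [262, 265, 28, 20] [(350, 92, 103, 59, -75.9)]
top 0.55 [347, 242, 22, 26] [(439, -210, 99, 58, -18.6)]
turn units [ 0.   -0.01 -0.58] shift after (m) [-0.018  -0.4734 -0.013 ] toolx [-1.    -0.031 -0.   ]
```

```bash
cat >> h.py <<'E'
def prof(z,o):
    grab_frame('wrist')
    for s in silhouettes('blank0','wrist'):
        vs,us=np.where(s['mask'])
        P=ray('wrist',np.c_[us,vs],z,o)*1000
        if abs(np.median(P[:,1])-285)>60 or abs(np.median(P[:,0])-530)>90: continue
        print(round(s['p'],2),[(x,round(P[k,1].min()),round(P[k,1].max())) for x in range(470,640,10) for k in [abs(P[:,0]-x)<2] if k.any()])
E
python3 - <<'E'
from h import *
o=telemetry.get_obs()
prof(.029,o);prof(.039,o)
E
```

```text
0.96 [(480, 275, 275), (490, 274, 276), (500, 273, 277), (510, 274, 276), (520, 275, 276), (530, 274, 275), (550, 273, 274), (560, 273, 274), (570, 273, 274), (580, 275, 301)]
0.76 [(480, 277, 336), (490, 276, 335), (500, 277, 335), (510, 277, 334), (520, 276, 334), (530, 276, 333), (540, 275, 333), (550, 275, 333), (560, 274, 334), (570, 274, 332), (580, 277, 332)]
0.74 [(480, 276, 332), (490, 276, 333), (500, 276, 332), (510, 276, 332), (520, 276, 332), (530, 274, 331), (540, 274, 331), (550, 274, 331), (560, 274, 331), (570, 274, 330)]
```

Both blanks are now tight in the corner (right edges at y ≈ 0.275, parallel). Next blank: (0.620, −0.206), yaw 1.5°.

Call:
apply_moves(
  moves=[
    [0,0,-0.54,0,0,-0.015,0.7],
    [0,0,0,-0.0015,-0.0395,0,0.7],
    [0,0,0,-0.0015,-0.0395,0,0.7],
    [0,0,0,-0.0015,-0.0395,0,0.7],
    [0,0,0,-0.0015,-0.0395,0,0.7],
    [0,0,0,-0.0015,-0.0395,0,0.7],
    [0,0,0,-0.0015,-0.0395,0,0.7],
    [0,0,0,-0.0015,-0.0395,0,0.7],
  ],
)

```text
clock: 55.5
tcp_pos: [0.6058, -0.0114, 0.1074]
orientation: [-0.043, 3.141, 0.0]
contact_force: [0.4, 0.1, -0.2]
grip_width: 0.0725
gripper_force: 0.0
```

Call:
apply_moves(
  moves=[
    [0,0,0,-0.0015,-0.0395,0,0.7],
    [0,0,0,-0.0015,-0.0395,0,0.7],
    [0,0,0,-0.0015,-0.0395,0,0.7],
    [0,0,0,-0.0015,-0.0395,0,0.7],
    [0,0,0,-0.0015,-0.0395,0,0.7],
    [0,0,0,0,0,0,0.7],
    [0,0,0,0,0,0,0.7],
    [0,0,0,0,0,0,0.7],
  ],
)

```text
clock: 56.17
tcp_pos: [0.6187, -0.2065, 0.107]
orientation: [0.042, -3.141, -0.001]
contact_force: [1.0, 0.7, -1.3]
grip_width: 0.0726
gripper_force: 0.0
```

Run:
```python
from h import *
o=state();see('wrist',.01,o)
to(91.5,(.620,-.206,-.038))
```

```text
t 56.17 tcp [ 0.6187 -0.2065  0.107 ] yaw y-axis 91.5 x [-1.    -0.027  0.   ] z [-0.     0.001 -1.   ] q [-0.15  0.58  0.54  1.72 -0.35  0.94  2.12] w 0.0726 F [ 1.   0.7 -1.3]
wrist 0.78 [280, 205, 67, 114] [(619, -207, 101, 56, 2.9)]
wrist 0.58 [540, 6, 39, 12] [(379, 80, 78, 13, -70.3)]
wrist 0.56 [546, 173, 28, 215] [(616, 108, 214, 56, 16.8), (459, 94, 20, 17, -1.5)]
turn units [ 0.01 -0.    0.03] shift after (m) [-0.0008 -0.0014  0.145 ] toolx [-1.    -0.026 -0.   ]
```

Centred. Going down, gripping and lifting.

Call:
apply_moves(
  moves=[
    [0,0,-0.2,-0.0005,-0.001,0.035,0.7],
    [0,0,0,0,0,0.035,0.7],
    [0,0,0,0,0,0.03,0.7],
    [0,0,0,0,0,0.025,0.7],
    [0,0,0,0,0,0.012,0.7],
    [0,0,0,0,0,0.0085,0.7],
    [0,0,0,0,0,0,0.7],
    [0,0,0,0,0,0,0.2],
  ],
)

```text
clock: 56.93
tcp_pos: [0.6202, -0.2076, -0.0374]
orientation: [-0.077, 3.139, -0.001]
contact_force: [-0.3, -1.0, 0.9]
grip_width: 0.0625
gripper_force: 0.0
```

Call:
apply_moves(
  moves=[
    [0,0,0,0,0,0,-1],
    [0,0,0,0,0,0,-1],
    [0,0,0,0,0,0,-1],
    [0,0,0,0,0,0,-1],
    [0,0,0,0,0,-0.02,-1],
    [0,0,0,0,0,-0.04,-1],
    [0,0,0,0,0,-0.04,-1],
    [0,0,0,0,0,-0.04,-1],
  ],
)

```text
clock: 57.6
tcp_pos: [0.6187, -0.2078, 0.1034]
orientation: [0.075, -3.14, -0.0]
contact_force: [0.3, -0.4, -0.9]
grip_width: 0.0546
gripper_force: 42.6
```

Run:
```python
from h import *
o=state();to(88.3,(.530,.286,.112))
```

```text
t 57.6 tcp [ 0.6187 -0.2078  0.1034] yaw y-axis 92.7 x [-0.999 -0.048  0.001] z [-0.001  0.    -1.   ] q [-0.15  0.58  0.53  1.72 -0.36  0.94  2.15] w 0.0546 F [ 0.3 -0.4 -0.9]
turn units [ 0.   -0.01  0.74] shift after (m) [ 0.1034  0.4909 -0.0086] toolx [-1.    0.03  0.  ]
```

Call:
apply_moves(
  moves=[
    [0,0,0.74,0,0,0,-1],
    [0,0,0,0.008,0.0378,0,-1],
    [0,0,0,0.008,0.0378,0,-1],
    [0,0,0,0.008,0.0378,0,-1],
    [0,0,0,0.008,0.0378,0,-1],
    [0,0,0,0.008,0.0378,0,-1],
    [0,0,0,0.008,0.0378,0,-1],
    [0,0,0,0.008,0.0378,0,-1],
  ],
)

```text
clock: 58.27
tcp_pos: [0.5705, 0.0601, 0.1023]
orientation: [0.046, 3.141, 0.001]
contact_force: [0.8, -0.4, -0.1]
grip_width: 0.0544
gripper_force: 42.6
```

Call:
apply_moves(
  moves=[
    [0,0,0,0.008,0.0378,0,-1],
    [0,0,0,0.008,0.0378,0,-1],
    [0,0,0,0.008,0.0378,0,-1],
    [0,0,0,0.008,0.0378,0,-1],
    [0,0,0,0.008,0.0378,0,-1],
    [0,0,0,0.0075,0.0375,0,-1],
    [0,0,0,0,0,0,-1],
    [0,0,0,0,0,0,-1],
  ],
)

```text
clock: 58.93
tcp_pos: [0.5291, 0.2897, 0.1018]
orientation: [-0.037, -3.141, -0.002]
contact_force: [0.3, -0.9, 0.3]
grip_width: 0.0547
gripper_force: 42.6
```

Run:
```python
from h import *
o=state();to(88.3,(.530,.286,.004));see('top',.01)
```

```text
t 58.93 tcp [0.5291 0.2897 0.1018] yaw y-axis 88.7 x [-1.     0.023  0.   ] z [-0.     0.001 -1.   ] q [-1.    0.51  0.53  1.85 -0.33  0.88  1.24] w 0.0547 F [ 0.3 -0.9  0.3]
turn units [ 0.01 -0.    0.06] shift after (m) [-0.001  -0.0037  0.0978] toolx [-1.    0.03  0.  ]
top 0.97 [365, 285, 28, 15] [(283, -282, 99, 56, -88.3)]
top 0.82 [262, 264, 26, 23] [(351, 91, 98, 55, -75.4)]
top 0.77 [347, 243, 20, 33] [(438, -210, 98, 56, -19.8)]
top 0.58 [202, 210, 14, 29] [(499, 309, 39, 36, -88.4), (577, 302, 43, 25, 46.8)]
top 0.57 [410, 292, 20, 27] [(273, -442, 101, 58, -3.2)]
```

Call:
apply_moves(
  moves=[
    [0,0,0.06,-0.001,-0.0037,0.03,-1],
    [0,0,0,0,0,0.03,-1],
    [0,0,0,0,0,0.02,-1],
    [0,0,0,0,0,0.013,-1],
    [0,0,0,0,0,0.0045,-1],
    [0,0,0,0,0,0,-1],
    [0,0,0,0,0,0,0.4],
    [0,0,0,0,0,0,0.4],
  ],
)

```text
clock: 59.7
tcp_pos: [0.5324, 0.2827, 0.0057]
orientation: [0.057, 3.139, 0.002]
contact_force: [0.8, 0.5, 0.9]
grip_width: 0.0598
gripper_force: 0.0
```

Call:
apply_moves(
  moves=[
    [0,0,0,0,0,0,0.4],
    [0,0,0,0,0,0,0.4],
    [0,0,0,0,0,-0.01,0.4],
    [0,0,0,0,0,-0.03,0.4],
    [0,0,0,0,0,-0.035,0.7],
    [0,0,0,0,0,-0.035,0.7],
    [0,0,0,0,0,0,0.7],
    [0,0,0,0,0,0,0.7],
  ],
)

```text
clock: 60.37
tcp_pos: [0.5328, 0.2834, 0.1173]
orientation: [0.056, 3.137, 0.006]
contact_force: [-0.5, -0.8, -0.5]
grip_width: 0.0728
gripper_force: 0.0
```

Run:
```python
from h import *
o=state();see('wrist',.049,o);prof(.049,o)
to(71,(.438,-.209,.105))
```

```text
t 60.37 tcp [0.5328 0.2834 0.1173] yaw y-axis 88.0 x [-0.999  0.035 -0.004] z [ 0.004  0.004 -1.   ] q [-1.    0.49  0.55  1.84 -0.32  0.9   1.23] w 0.0728 F [-0.5 -0.8 -0.5]
wrist 0.91 [304, 200, 68, 116] [(525, 303, 94, 52, -1.5)]
wrist 0.88 [87, 40, 90, 80] [(366, 119, 90, 52, -76.5)]
wrist 0.71 [278, 208, 74, 126] [(531, 281, 102, 57, -2.3)]
0.93 [(490, 257, 313), (500, 256, 313), (510, 255, 311), (520, 255, 311), (530, 255, 311), (540, 254, 310), (550, 254, 310), (560, 254, 310), (570, 253, 309), (580, 252, 309)]
0.91 [(480, 280, 310), (490, 313, 332), (500, 314, 332), (510, 312, 331), (520, 312, 330), (530, 312, 331), (540, 312, 330), (550, 311, 330), (560, 310, 329), (570, 310, 330)]
turn units [-0.01 -0.02  2.83] shift after (m) [-0.0728 -0.4944  0.0082] toolx [-0.946  0.326  0.   ]
```

The third blank is flat on the pile at (0.531, 0.281). Last blank: (0.438, −0.209), yaw −18.5°.

Call:
apply_moves(
  moves=[
    [0,0,0.92,0,0,0,0.7],
    [0,0,0.92,0,0,0,0.7],
    [0,0,0.91,0,0,0,0.7],
    [0,0,0,-0.0051,-0.0382,0,0.7],
    [0,0,0,-0.0051,-0.0382,0,0.7],
    [0,0,0,-0.0051,-0.0382,0,0.7],
    [0,0,0,-0.0051,-0.0382,0,0.7],
    [0,0,0,-0.0051,-0.0382,0,0.7],
  ],
)

```text
clock: 61.23
tcp_pos: [0.4931, 0.0913, 0.1132]
orientation: [-0.505, -3.099, 0.002]
contact_force: [0.1, -0.1, 0.2]
grip_width: 0.073
gripper_force: 0.0
```

Call:
apply_moves(
  moves=[
    [0,0,0,-0.0051,-0.0382,0,0.7],
    [0,0,0,-0.0051,-0.0382,0,0.7],
    [0,0,0,-0.0051,-0.0382,0,0.7],
    [0,0,0,-0.0051,-0.0382,0,0.7],
    [0,0,0,-0.0051,-0.0382,0,0.7],
    [0,0,0,-0.0051,-0.0382,0,0.7],
    [0,0,0,-0.0051,-0.0382,0,0.7],
    [0,0,0,-0.005,-0.0382,0,0.7],
  ],
)

```text
clock: 61.9
tcp_pos: [0.4346, -0.2109, 0.1134]
orientation: [-0.505, -3.099, -0.0]
contact_force: [1.0, 0.0, 0.5]
grip_width: 0.0725
gripper_force: 0.0
```

Run:
```python
from h import *
o=state();see('wrist',.01,o)
to(71.5,(.438,-.209,-.038))
```

```text
t 61.9 tcp [ 0.4346 -0.2109  0.1134] yaw y-axis 71.5 x [-0.948  0.318  0.002] z [-0.002  0.    -1.   ] q [-0.3   0.33  0.75  2.12 -0.32  0.8   1.9 ] w 0.0725 F [1.  0.  0.5]
wrist 0.87 [32, 132, 50, 102] [(273, -441, 101, 64, -4.1)]
wrist 0.84 [283, 202, 66, 105] [(438, -210, 100, 56, -18.4)]
wrist 0.73 [516, 48, 78, 82] [(350, 88, 109, 58, -75.3)]
wrist 0.65 [153, 73, 116, 102] [(283, -282, 102, 60, -85.7)]
turn units [-0.03 -0.   -0.11] shift after (m) [-0.0024  0.0085  0.1521] toolx [-0.948  0.317  0.   ]
```

Call:
apply_moves(
  moves=[
    [0,0,0,-0.0025,0.003,0.03,0.7],
    [0,0,0,0,0,0.03,0.7],
    [0,0,0,0,0,0.03,0.7],
    [0,0,0,0,0,0.02,0.7],
    [0,0,0,0,0,0,0.7],
    [0,0,0,0,0,0,0.7],
    [0,0,0,0,0,0,0.7],
    [0,0,0,0,0,0,0.7],
  ],
)

```text
clock: 62.67
tcp_pos: [0.4403, -0.2077, 0.0054]
orientation: [0.506, 3.099, -0.0]
contact_force: [0.5, -0.4, 0.1]
grip_width: 0.0725
gripper_force: 0.0
```

Run:
```python
from h import *
o=state();to(71.6,(.438,-.210,-.038));see('wrist',.01,o)
```

```text
t 62.67 tcp [ 0.4403 -0.2077  0.0054] yaw y-axis 71.5 x [-0.948  0.318 -0.002] z [ 0.002 -0.001 -1.   ] q [-0.15  0.53  0.58  2.17 -0.53  0.58  2.07] w 0.0725 F [ 0.5 -0.4  0.1]
turn units [ 0.    0.02 -0.02] shift after (m) [ 0.0015 -0.0029  0.0434] toolx [-0.949  0.316  0.   ]
wrist 0.86 [93, 61, 152, 121] [(283, -281, 102, 59, -86.0)]
wrist 0.58 [553, 16, 13, 32] [(342, 33, 29, 14, -29.2)]
wrist 0.55 [274, 234, 108, 159] [(438, -210, 102, 57, -18.1)]
```

Call:
apply_moves(
  moves=[
    [0,0,0,0.0015,-0.003,0.015,0.7],
    [0,0,0,0,0,0.012,0.7],
    [0,0,0,0,0,0.01,0.7],
    [0,0,0,0,0,0.0065,0.7],
    [0,0,0,0,0,0,0.7],
    [0,0,0,0,0,0,0.2],
    [0,0,0,0,0,0,-1],
    [0,0,0,0,0,0,-1],
  ],
)

```text
clock: 63.43
tcp_pos: [0.4373, -0.2099, -0.0389]
orientation: [0.506, 3.1, -0.0]
contact_force: [-0.4, 0.7, -0.9]
grip_width: 0.0549
gripper_force: 42.2
```

Call:
apply_moves(
  moves=[
    [0,0,0,0,0,0,-1],
    [0,0,0,0,0,0,-1],
    [0,0,0,0,0,0,-1],
    [0,0,0,0,0,-0.02,-1],
    [0,0,0,0,0,-0.04,-1],
    [0,0,0,0,0,-0.04,-1],
    [0,0,0,0,0,-0.04,-1],
    [0,0,0,0,0,-0.01,-1],
  ],
)

```text
clock: 64.1
tcp_pos: [0.4394, -0.2114, 0.1155]
orientation: [0.507, 3.093, -0.0]
contact_force: [0.6, -0.3, 0.1]
grip_width: 0.055
gripper_force: 42.7
```

Run:
```python
from h import *
o=state();to(88.3,(.530,.287,.112))
```

```text
t 64.1 tcp [ 0.4394 -0.2114  0.1155] yaw y-axis 71.4 x [-0.948  0.319 -0.007] z [ 0.007 -0.001 -1.   ] q [-0.31  0.34  0.77  2.11 -0.33  0.8   1.91] w 0.055 F [ 0.6 -0.3  0.1]
turn units [-0.    0.07 -2.82] shift after (m) [-0.0757  0.5009  0.0035] toolx [-1.    0.03  0.  ]
```

Call:
apply_moves(
  moves=[
    [0,0,-0.94,0,0,0,-1],
    [0,0,-0.94,0,0,0,-1],
    [0,0,-0.94,0,0,0,-1],
    [0,0,0,-0.0058,0.0385,0,-1],
    [0,0,0,-0.0058,0.0385,0,-1],
    [0,0,0,-0.0058,0.0385,0,-1],
    [0,0,0,-0.0058,0.0385,0,-1],
    [0,0,0,-0.0058,0.0385,0,-1],
  ],
)

```text
clock: 64.77
tcp_pos: [0.471, -0.0164, 0.1106]
orientation: [-0.045, -3.141, -0.001]
contact_force: [1.5, 0.4, -0.8]
grip_width: 0.0549
gripper_force: 42.7
```

Call:
apply_moves(
  moves=[
    [0,0,0,-0.0058,0.0385,0,-1],
    [0,0,0,-0.0058,0.0385,0,-1],
    [0,0,0,-0.0058,0.0385,0,-1],
    [0,0,0,-0.0058,0.0385,0,-1],
    [0,0,0,-0.0058,0.0385,0,-1],
    [0,0,0,-0.0058,0.0385,0,-1],
    [0,0,0,-0.0058,0.0385,0,-1],
    [0,0,0,-0.0058,0.0385,0,-1],
  ],
)

```text
clock: 65.43
tcp_pos: [0.526, 0.2903, 0.1102]
orientation: [-0.044, -3.141, 0.0]
contact_force: [1.7, -0.6, 0.3]
grip_width: 0.0549
gripper_force: 42.7
```

Call:
apply_moves(
  moves=[
    [0,0,0,0,0,0,-1],
    [0,0,0,0,0,0,-1],
    [0,0,0,0,0,0,-1],
    [0,0,0,0,0,0,-1],
    [0,0,0,0,0,0,-1],
    [0,0,0,0,0,0,-1],
    [0,0,0,0,0,0,-1],
    [0,0,0,0,0,0,-1],
  ],
)

```text
clock: 66.1
tcp_pos: [0.5266, 0.2879, 0.1109]
orientation: [0.046, 3.141, 0.0]
contact_force: [0.4, -0.5, -0.6]
grip_width: 0.0546
gripper_force: 42.7
```

Run:
```python
from h import *
o=state();to(88.3,(.530,.287,.013));see('top',.05)
```

```text
t 66.1 tcp [0.5266 0.2879 0.1109] yaw y-axis 88.3 x [-1.     0.029 -0.   ] z [ 0.  0. -1.] q [-1.02  0.49  0.55  1.85 -0.33  0.89  1.23] w 0.0546 F [ 0.4 -0.5 -0.6]
turn units [0.   0.   0.01] shift after (m) [-0.0035 -0.0008  0.0979] toolx [-1.    0.03  0.  ]
top 0.84 [410, 291, 18, 31] [(278, -430, 96, 56, -2.4)]
top 0.61 [365, 285, 30, 15] [(289, -275, 96, 51, -88.3)]
top 0.6 [261, 263, 27, 17] [(353, 90, 98, 56, -76.3)]
top 0.54 [213, 212, 9, 31] [(532, 264, 101, 29, -1.2)]
top 0.5 [201, 212, 10, 31] [(496, 299, 35, 31, -88.0), (571, 302, 35, 28, -88.5)]
```

Call:
apply_moves(
  moves=[
    [0,0,0,-0.0035,0,0.03,-1],
    [0,0,0,0,0,0.03,-1],
    [0,0,0,0,0,0.02,-1],
    [0,0,0,0,0,0.013,-1],
    [0,0,0,0,0,0.005,-1],
    [0,0,0,0,0,0,-1],
    [0,0,0,0,0,0,0.4],
    [0,0,0,0,0,0,0.4],
  ],
)

```text
clock: 66.87
tcp_pos: [0.5312, 0.2888, 0.0141]
orientation: [0.044, 3.139, 0.002]
contact_force: [-0.4, -0.8, 0.7]
grip_width: 0.06
gripper_force: 0.0
```

Call:
apply_moves(
  moves=[
    [0,0,0,0,0,0,0.4],
    [0,0,0,0,0,0,0.4],
    [0,0,0,0,0,-0.01,0.4],
    [0,0,0,0,0,-0.03,0.4],
    [0,0,0,0,0,-0.035,0.4],
    [0,0,0,0,0,-0.035,0.4],
    [0,0,0,0,0,0,0.4],
    [0,0,0,0,0,0,0.4],
  ],
)

```text
clock: 67.53
tcp_pos: [0.5317, 0.2892, 0.1259]
orientation: [0.045, 3.137, 0.006]
contact_force: [0.1, -0.0, -0.3]
grip_width: 0.0597
gripper_force: 0.0
```

Run:
```python
from h import *
o=state();see('wrist',.059,o);prof(.059,o)
to(88.3,(.645,.286,.1))
```

```text
t 67.53 tcp [0.5317 0.2892 0.1259] yaw y-axis 88.4 x [-1.     0.028 -0.004] z [ 0.004  0.004 -1.   ] q [-1.02  0.48  0.56  1.83 -0.32  0.92  1.23] w 0.0597 F [ 0.1 -0.  -0.3]
wrist 0.79 [239, 206, 12, 118] [(528, 257, 95, 6, -2.5)]
wrist 0.75 [280, 208, 77, 123] [(531, 288, 100, 56, -1.9)]
wrist 0.58 [88, 40, 88, 79] [(371, 126, 88, 52, -75.0)]
wrist 0.26 [201, 241, 325, 339] [(739, 118, 153, 31, -39.0), (544, 212, 284, 249, 87.8)]
0.8 [(490, 258, 262), (500, 256, 263), (510, 256, 261), (520, 256, 261), (530, 256, 261), (540, 255, 260), (550, 255, 260), (560, 255, 260), (570, 255, 259), (580, 255, 258)]
0.76 [(480, 279, 329), (490, 319, 330), (500, 319, 330), (510, 319, 329), (520, 318, 330), (530, 318, 329), (540, 318, 330), (550, 318, 330), (560, 319, 328), (570, 317, 328)]
0.71 [(490, 262, 320), (500, 262, 319), (510, 262, 318), (520, 261, 318), (530, 262, 318), (540, 261, 318), (550, 260, 317), (560, 261, 317), (570, 260, 316), (580, 259, 316)]
turn units [-0.01 -0.02  0.02] shift after (m) [-0.116   0.0015  0.0217] toolx [-1.    0.03  0.  ]
```

All four are stacked. Closing the fingers and tapping from the right at the level of the upper two blanks.

Call:
apply_moves(
  moves=[
    [0,0,0,0.0005,-0.025,0,-1],
    [0,0,0,0.0005,-0.025,0,-1],
    [0,0,0,0.0005,-0.025,0,-1],
    [0,0,0,0,0,0,-1],
    [0,0,0,0,0,0,-1],
    [0,0,0,0,0,0,-1],
    [0,0,0,0,0,0.04,-1],
    [0,0,0,0,0,0.03,-1],
  ],
)

```text
clock: 68.4
tcp_pos: [0.5269, 0.2158, 0.0519]
orientation: [0.04, 3.139, 0.003]
contact_force: [-0.0, 1.4, -0.9]
grip_width: 0.0001
gripper_force: 0.0
```

Call:
apply_moves(
  moves=[
    [0,0,0,0,0,0.025,-1],
    [0,0,0,0,0,0.016,-1],
    [0,0,0,0,0,0.006,-1],
    [0,0,0,0,0,0,-1],
    [0,0,0,0,0.006,0,-1],
    [0,0,0,0,0.006,0,-1],
    [0,0,0,0,0.006,0,-1],
    [0,0,0,0,0,0,-1],
  ],
)

```text
clock: 69.07
tcp_pos: [0.5275, 0.2344, 0.0068]
orientation: [0.04, 3.14, 0.004]
contact_force: [0.6, 0.1, -0.1]
grip_width: 0.0003
gripper_force: 0.0
```

Call:
apply_moves(
  moves=[
    [0,0,0,0,0.005,0,-1],
    [0,0,0,0,0.005,0,-1],
    [0,0,0,0,0.005,0,-1],
    [0,0,0,0,0.004,0,-1],
    [0,0,0,0,0.003,0,-1],
    [0,0,0,0,0.003,0,-1],
    [0,0,0,0,0,0,-1],
    [0,0,0,0,0,0,-1],
  ],
)

```text
clock: 69.73
tcp_pos: [0.5277, 0.2568, 0.0058]
orientation: [0.044, 3.141, 0.001]
contact_force: [-0.0, 1.0, 1.4]
grip_width: -0.0002
gripper_force: 0.5
```

Call:
apply_moves(
  moves=[
    [0,0,0,0,0.002,0,-1],
    [0,0,0,0,0.002,0,-1],
    [0,0,0,0,0.002,0,-1],
    [0,0,0,0,0.002,0,-1],
    [0,0,0,0,0,0,-1],
    [0,0,0,0,0,0,-1],
    [0,0,0,0,0,0,-1],
    [0,0,0,0,0,0,-1],
  ],
)

```text
clock: 70.4
tcp_pos: [0.5278, 0.2617, 0.0058]
orientation: [-0.047, -3.141, 0.004]
contact_force: [-0.4, -6.7, 5.0]
grip_width: 0.0001
gripper_force: 5.5
```

Call:
apply_moves(
  moves=[
    [0,0,0,0,0.001,0,-1],
    [0,0,0,0,0.001,0,-1],
    [0,0,0,0,0.001,0,-1],
    [0,0,0,0,0,0,-1],
    [0,0,0,0,0,0,-1],
    [0,0,0,0,0,0,-1],
    [0,0,0,0,0,0,-1],
    [0,0,0,0,0,0,-1],
  ],
)

```text
clock: 71.07
tcp_pos: [0.5278, 0.2617, 0.0058]
orientation: [-0.05, -3.14, 0.009]
contact_force: [-1.6, -12.3, 9.6]
grip_width: 0.0003
gripper_force: 8.6
```

The pile stopped at the left wall (TCP y 0.2617, the same as before). Now the tap from the back at full pile height.

Call:
apply_moves(
  moves=[
    [0,0,0,0,-0.012,0,-1],
    [0,0,0,0,0,-0.04,-1],
    [0,0,0,0,0,-0.04,-1],
    [0,0,0,-0.028,0.018,0,-1],
    [0,0,0,-0.028,0.018,0,-1],
    [0,0,0,-0.028,0.018,0,-1],
    [0,0,0,0,0,0,-1],
    [0,0,0,0,0,0,-1],
  ],
)

```text
clock: 71.73
tcp_pos: [0.6136, 0.3082, 0.0849]
orientation: [-0.042, -3.141, -0.0]
contact_force: [-1.6, -0.9, -1.7]
grip_width: -0.0003
gripper_force: 0.0
```

Run:
```python
from h import *
o=state();see('wrist',.059,o);prof(.059,o)
to(88.3,(.612,.302,-.0135))
```

```text
t 71.73 tcp [0.6136 0.3082 0.0849] yaw y-axis 88.5 x [-1.     0.027  0.   ] z [-0.  0. -1.] q [-0.91  0.66  0.53  1.64 -0.39  0.95  1.3 ] w -0.0003 F [-1.6 -0.9 -1.7]
wrist 0.83 [222, 107, 9, 146] [(532, 273, 96, 5, -1.9)]
wrist 0.59 [269, 104, 93, 156] [(532, 303, 100, 57, -1.8)]
wrist 0.46 [28, 3, 11, 6] []
0.84 [(490, 278, 335), (500, 278, 334), (510, 277, 333), (520, 277, 333), (530, 278, 332), (540, 277, 332), (550, 277, 331), (560, 276, 331), (570, 276, 331), (580, 276, 331)]
0.55 [(490, 273, 278), (500, 273, 278), (510, 273, 276), (520, 273, 277), (530, 272, 277), (540, 272, 276), (550, 272, 276), (560, 272, 276), (570, 271, 275), (580, 271, 275)]
turn units [-0.   -0.01  0.01] shift after (m) [-0.0002 -0.0042  0.0989] toolx [-1.    0.03  0.  ]
```

Call:
apply_moves(
  moves=[
    [0,0,0,0,-0.004,0.03,-1],
    [0,0,0,0,0,0.03,-1],
    [0,0,0,0,0,0.025,-1],
    [0,0,0,0,0,0.01,-1],
    [0,0,0,0,0,0.0035,-1],
    [0,0,0,0,0,0,-1],
    [0,0,0,0.005,0,0,-1],
    [0,0,0,0.005,0,0,-1],
  ],
)

```text
clock: 72.6
tcp_pos: [0.604, 0.3036, -0.0109]
orientation: [0.045, 3.139, 0.002]
contact_force: [-1.2, -0.1, 0.7]
grip_width: -0.0001
gripper_force: 0.0
```

Call:
apply_moves(
  moves=[
    [0,0,0,0.004,0,0,-1],
    [0,0,0,0.003,0,0,-1],
    [0,0,0,0.003,0,0,-1],
    [0,0,0,0.002,0,0,-1],
    [0,0,0,0.002,0,0,-1],
    [0,0,0,0,0,0,-1],
    [0,0,0,0,0,0,-1],
    [0,0,0,0,0,0,-1],
  ],
)

```text
clock: 73.27
tcp_pos: [0.5895, 0.3037, -0.0125]
orientation: [0.045, 3.14, 0.0]
contact_force: [1.9, 0.3, 1.2]
grip_width: -0.0001
gripper_force: 1.1
```

Call:
apply_moves(
  moves=[
    [0,0,0,0.001,0,0,-1],
    [0,0,0,0.001,0,0,-1],
    [0,0,0,0.001,0,0,-1],
    [0,0,0,0.001,0,0,-1],
    [0,0,0,0,0,0,-1],
    [0,0,0,0,0,0,-1],
    [0,0,0,0,0,0,-1],
    [0,0,0,0,0,0,-1],
  ],
)

```text
clock: 73.93
tcp_pos: [0.5879, 0.3034, -0.012]
orientation: [0.046, 3.136, 0.001]
contact_force: [8.3, 0.2, -2.0]
grip_width: 0.0003
gripper_force: 4.3
```

Call:
apply_moves(
  moves=[
    [0,0,0,0.001,0,0,-1],
    [0,0,0,0.001,0,0,-1],
    [0,0,0,0,0,0,-1],
    [0,0,0,0,0,0,-1],
    [0,0,0,-0.006,0,0,-1],
    [0,0,0,-0.01,0,0,-1],
    [0,0,0,0,0,-0.04,-1],
    [0,0,0,0,0,-0.04,-1],
  ],
)

```text
clock: 74.6
tcp_pos: [0.5962, 0.3019, 0.0645]
orientation: [-0.044, -3.134, 0.008]
contact_force: [0.6, 0.6, 0.4]
grip_width: 0.0
gripper_force: 0.0
```

Call:
apply_moves(
  moves=[
    [0,0,0,0,-0.02,-0.03,-1],
    [0,0,0,0,-0.025,0,-1],
    [0,0,0,0,0,0,-1],
    [0,0,0,0,0,0,-1],
    [0,0,0,0,0,0,-1],
    [0,0,0,0,0,0,-1],
    [0,0,0,0,0,0,-1],
    [0,0,0,0,0,0,-1],
  ],
)

```text
clock: 75.27
tcp_pos: [0.5971, 0.2592, 0.0965]
orientation: [-0.042, -3.14, 0.001]
contact_force: [-0.5, -0.1, -1.1]
grip_width: 0.0
gripper_force: 0.0
```

Run:
```python
from h import *
o=state();see('wrist',.059,o);prof(.059,o);prof(.049,o)
# end profile (far x) of masks
im=grab_frame('wrist');cv2.imwrite('pics/w19.png',im)
for s in silhouettes('blank0','wrist'):
    vs,us=np.where(s['mask']);P=ray('wrist',np.c_[us,vs],.059,o)*1000
    if abs(np.median(P[:,1])-300)<40: print([(y,round(P[k,0].min()),round(P[k,0].max())) for y in range(268,340,8) for k in [abs(P[:,1]-y)<2] if k.any()])
see('top',.059); see('top',.058,None,'dial_grip')
to(-1.7,(.39,.22,.12))
```

```text
t 75.27 tcp [0.5971 0.2592 0.0965] yaw y-axis 88.5 x [-1.     0.027  0.001] z [-0.001 -0.    -1.   ] q [-0.89  0.59  0.55  1.73 -0.37  0.93  1.36] w 0.0 F [-0.5 -0.1 -1.1]
wrist 0.84 [341, 119, 85, 147] [(526, 302, 100, 57, -1.7)]
wrist 0.8 [295, 120, 13, 142] [(525, 271, 95, 8, -1.5)]
wrist 0.42 [70, 5, 18, 9] [(415, 97, 21, 8, 73.0)]
0.96 [(480, 269, 275), (490, 268, 276), (500, 268, 275), (510, 269, 275), (520, 268, 274), (530, 268, 274), (540, 268, 274), (550, 267, 274), (560, 266, 273), (570, 266, 273)]
0.86 [(480, 276, 332), (490, 276, 331), (500, 275, 331), (510, 275, 331), (520, 275, 330), (530, 274, 330), (540, 274, 330), (550, 274, 331), (560, 273, 330), (570, 273, 330)]
0.84 [(480, 277, 335), (490, 276, 334), (500, 277, 335), (510, 276, 335), (520, 275, 334), (530, 275, 334), (540, 275, 334), (550, 275, 334), (560, 275, 332), (570, 274, 332), (580, 312, 331)]
0.77 [(480, 270, 276), (490, 269, 276), (500, 268, 276), (510, 268, 276), (520, 269, 275), (530, 269, 275), (540, 268, 274), (550, 268, 274), (560, 268, 274), (570, 267, 274)]
[(276, 476, 574), (284, 476, 574), (292, 476, 575), (300, 476, 575), (308, 476, 575), (316, 477, 575), (324, 476, 575), (332, 477, 558)]
[(268, 478, 572), (276, 478, 539)]
top 0.69 [207, 216, 6, 27] [(522, 283, 90, 17, 2.0)]
top 0.64 [263, 265, 28, 23] [(354, 88, 100, 55, -74.4)]
top 0.63 [151, 223, 28, 89] [(419, 499, 175, 90, -22.2), (554, 434, 80, 14, 2.2), (629, 484, 80, 17, -88.5)]
top 0.59 [365, 288, 28, 15] [(289, -273, 95, 54, -88.3)]
top 0.57 [411, 292, 21, 27] [(280, -428, 95, 58, 0.9)]
top 0.44 [210, 215, 3, 28] []
top 0.81 [405, 231, 20, 19] [(487, -391, 58, 57, 64.8)]
turn units [  0.     0.   -14.99] shift after (m) [ 0.0445  0.2064 -0.0227] toolx [-0.03 -1.   -0.  ]
```

The pile is nearly right, but triangulating the strip shows one lower blank (layer ~0.04, the third) still sticking out ~6 mm on the right, so the tip rode over it. Repeating the right-hand tap with the tip near the floor.

Call:
apply_moves(
  moves=[
    [0,0,0,0.034,-0.013,0,-1],
    [0,0,0,0.034,-0.013,0,-1],
    [0,0,0,0,-0.004,0,-1],
    [0,0,0,0,0,0.04,-1],
    [0,0,0,0,0,0.035,-1],
    [0,0,0,0,0,0.025,-1],
    [0,0,0,0,0,0.009,-1],
    [0,0,0,0,0,0.003,-1],
  ],
)

```text
clock: 76.53
tcp_pos: [0.5278, 0.2296, -0.0163]
orientation: [-0.045, -3.139, 0.003]
contact_force: [-0.3, 0.2, -0.6]
grip_width: -0.0002
gripper_force: 0.0
```

Call:
apply_moves(
  moves=[
    [0,0,0,0,0,0,-1],
    [0,0,0,0,0,0,-1],
    [0,0,0,0,0.005,0,-1],
    [0,0,0,0,0.005,0,-1],
    [0,0,0,0,0.005,0,-1],
    [0,0,0,0,0.004,0,-1],
    [0,0,0,0,0,0,-1],
    [0,0,0,0,0,0,-1],
  ],
)

```text
clock: 77.2
tcp_pos: [0.5293, 0.2499, -0.0147]
orientation: [0.043, 3.141, 0.0]
contact_force: [0.1, -0.4, 0.2]
grip_width: -0.0
gripper_force: 0.0
```

Run:
```python
from h import *
o=state();to(88.3,(.528,.2617,-.015))
```

```text
t 77.2 tcp [ 0.5293  0.2499 -0.0147] yaw y-axis 88.4 x [-1.     0.027 -0.   ] z [ 0.  0. -1.] q [-0.89  0.65  0.46  1.94 -0.46  0.65  1.41] w -0.0 F [ 0.1 -0.4  0.2]
turn units [0.   0.   0.02] shift after (m) [0.0017 0.0117 0.0003] toolx [-1.    0.03  0.  ]
```

Call:
apply_moves(
  moves=[
    [0,0,0,0,0.003,0.0005,-1],
    [0,0,0,0,0.003,0,-1],
    [0,0,0,0,0.003,0,-1],
    [0,0,0,0,0.003,0,-1],
    [0,0,0,0,0.002,0,-1],
    [0,0,0,0,0.001,0,-1],
    [0,0,0,0,0,0,-1],
    [0,0,0,0,0,0,-1],
  ],
)

```text
clock: 77.87
tcp_pos: [0.5296, 0.261, -0.0153]
orientation: [-0.048, -3.14, 0.005]
contact_force: [-1.8, -7.5, 4.6]
grip_width: -0.0002
gripper_force: 4.7
```

Call:
apply_moves(
  moves=[
    [0,0,0,0,0.001,0,-1],
    [0,0,0,0,0.001,0,-1],
    [0,0,0,0,0.001,0,-1],
    [0,0,0,0,0,0,-1],
    [0,0,0,0,0,0,-1],
    [0,0,0,0,0,0,-1],
    [0,0,0,0,0,0,-1],
    [0,0,0,0,0,0,-1],
  ],
)

```text
clock: 78.53
tcp_pos: [0.5296, 0.2609, -0.0153]
orientation: [-0.051, -3.139, 0.01]
contact_force: [-2.7, -14.4, 7.8]
grip_width: 0.0001
gripper_force: 7.9
```

Run:
```python
from h import *
o=state();print(o['moment'])
```

```text
t 78.53 tcp [ 0.5296  0.2609 -0.0153] yaw y-axis 88.1 x [-0.999  0.033  0.002] z [-0.002 -0.006 -1.   ] q [-0.91  0.67  0.47  1.93 -0.46  0.66  1.38] w 0.0001 F [ -2.7 -14.4   7.8]
[-2.58778564  0.42379956  0.05770052]
```

Call:
apply_moves(
  moves=[
    [0,0,0,0,-0.015,0,-1],
    [0,0,0,0,0,-0.04,-1],
    [0,0,0,0,0,-0.04,-1],
    [0,0,0,-0.025,0.02,-0.02,-1],
    [0,0,0,-0.025,0.02,0,-1],
    [0,0,0,-0.025,0.015,0,-1],
    [0,0,0,0,0,0,-1],
    [0,0,0,0,0,0,-1],
  ],
)

```text
clock: 79.2
tcp_pos: [0.6067, 0.3059, 0.0844]
orientation: [0.043, 3.141, 0.0]
contact_force: [-0.6, -0.7, 0.0]
grip_width: -0.0003
gripper_force: 0.0
```

Run:
```python
from h import *
o=state();prof(.059,o)
im=grab_frame('wrist');cv2.imwrite('pics/w20.png',im)
c=calibration('wrist')
# intensity along lines of constant x on plane z=.059
T=np.eye(4);T[:3,:3]=R.from_rotvec(o['orientation']).as_matrix();T[:3,3]=o['tcp_pos'];T=T@c['mount'];Ti=np.linalg.inv(T);print('cam',T[:3,3].round(3))
def pix(p):
    q=Ti@np.r_[p,1];d=np.hypot(q[0],q[1]);t=np.arctan2(d,q[2]);return c['cx']+c['fx']*t*q[0]/d,c['cy']+c['fx']*t*q[1]/d
g=cv2.cvtColor(im,cv2.COLOR_BGR2GRAY)
for x in(.50,.55):
    print(x,[(y,int(g[int(round(v)),int(round(u))])) for y in range(258,290) for u,v in [pix((x,y/1000,.059))]])
```

```text
t 79.2 tcp [0.6067 0.3059 0.0844] yaw y-axis 88.4 x [-1.     0.027 -0.   ] z [ 0.  0. -1.] q [-0.93  0.65  0.54  1.66 -0.4   0.94  1.31] w -0.0003 F [-0.6 -0.7  0. ]
0.75 [(480, 277, 333), (490, 277, 332), (500, 277, 331), (510, 276, 331), (520, 276, 331), (530, 275, 331), (540, 275, 331), (550, 275, 330), (560, 274, 330), (570, 275, 330)]
cam [0.54  0.308 0.264]
0.5 [(258, 208), (259, 208), (260, 210), (261, 210), (262, 209), (263, 208), (264, 208), (265, 208), (266, 209), (267, 208), (268, 209), (269, 210), (270, 211), (271, 210), (272, 211), (273, 212), (274, 213), (275, 215), (276, 189), (277, 151), (278, 162), (279, 195), (280, 197), (281, 198), (282, 199), (283, 197), (284, 195), (285, 194), (286, 195), (287, 194), (288, 193), (289, 194)]
0.55 [(258, 209), (259, 209), (260, 209), (261, 209), (262, 208), (263, 210), (264, 210), (265, 208), (266, 209), (267, 210), (268, 209), (269, 210), (270, 210), (271, 213), (272, 212), (273, 213), (274, 213), (275, 149), (276, 142), (277, 181), (278, 189), (279, 189), (280, 190), (281, 193), (282, 195), (283, 196), (284, 194), (285, 193), (286, 194), (287, 193), (288, 192), (289, 193)]
```

Only one outline shows from above now, so the right edges are flush. One last tap from the back with the tip low, for safety.

Call:
apply_moves(
  moves=[
    [0,0,0,0,-0.002,0.03,-1],
    [0,0,0,0,0,0.03,-1],
    [0,0,0,0,0,0.025,-1],
    [0,0,0,0,0,0.01,-1],
    [0,0,0,0,0,0.0045,-1],
    [0,0,0,0,0,0,-1],
    [0,0,0,0.004,0,0,-1],
    [0,0,0,0.004,0,0,-1],
  ],
)

```text
clock: 80.02
tcp_pos: [0.599, 0.3037, -0.013]
orientation: [0.045, 3.139, 0.002]
contact_force: [0.6, -1.0, 1.1]
grip_width: -0.0002
gripper_force: 0.0
```

Call:
apply_moves(
  moves=[
    [0,0,0,0.003,0,0,-1],
    [0,0,0,0.003,0,0,-1],
    [0,0,0,0.003,0,0,-1],
    [0,0,0,0.002,0,0,-1],
    [0,0,0,0.001,0,0,-1],
    [0,0,0,0.001,0,0,-1],
    [0,0,0,0,0,0,-1],
    [0,0,0,0,0,0,-1],
  ],
)

```text
clock: 80.68
tcp_pos: [0.5881, 0.3039, -0.0136]
orientation: [0.045, 3.136, 0.002]
contact_force: [7.4, 0.2, -1.1]
grip_width: -0.0001
gripper_force: 3.3
```

Run:
```python
from h import *
o=state();
```

```text
t 80.68 tcp [ 0.5881  0.3039 -0.0136] yaw y-axis 88.3 x [-1.     0.029 -0.006] z [ 0.006  0.001 -1.   ] q [-0.9   0.75  0.47  1.75 -0.47  0.75  1.36] w -0.0001 F [ 7.4  0.2 -1.1]
```

Flush. Retreating, then going in front of the handle to push the drawer shut.

Call:
apply_moves(
  moves=[
    [0,0,0,-0.006,0,0,-1],
    [0,0,0,-0.008,0,0,-1],
    [0,0,0,0,0,-0.04,-1],
    [0,0,0,0,0,-0.04,-1],
    [0,0,0,0,0,-0.04,-1],
    [0,0,0,0,0,0,-1],
    [0,0,0,0,0,0,-1],
    [0,0,0,0,0,0,-1],
  ],
)

```text
clock: 81.35
tcp_pos: [0.5984, 0.3034, 0.1047]
orientation: [-0.044, -3.14, 0.0]
contact_force: [-0.3, 0.8, -0.4]
grip_width: 0.0001
gripper_force: 0.0
```

Run:
```python
from h import *
o=state();see('wrist',.059,o);prof(.059,o)
to(88.3,(.393,.2225,.105))
```

```text
t 81.35 tcp [0.5984 0.3034 0.1047] yaw y-axis 88.4 x [-1.     0.028  0.001] z [-0.001 -0.    -1.   ] q [-0.94  0.62  0.56  1.67 -0.38  0.96  1.3 ] w 0.0001 F [-0.3  0.8 -0.4]
wrist 0.92 [52, 11, 44, 21] [(410, 112, 51, 20, 71.9)]
wrist 0.81 [277, 120, 85, 141] [(526, 303, 99, 57, -1.6)]
turn units [-0.02 -0.02  0.01] shift after (m) [ 0.2024 -0.0865 -0.0015] toolx [-1.    0.03  0.  ]
```

Call:
apply_moves(
  moves=[
    [0,0,0,0.0337,-0.0144,0,-1],
    [0,0,0,0.0337,-0.0144,0,-1],
    [0,0,0,0.0337,-0.0144,0,-1],
    [0,0,0,0.0337,-0.0144,0,-1],
    [0,0,0,0.0337,-0.0144,0,-1],
    [0,0,0,0.0337,-0.0144,0,-1],
    [0,0,0,0,0,0,-1],
    [0,0,0,0,0,0,-1],
  ],
)

```text
clock: 82.22
tcp_pos: [0.3919, 0.2218, 0.1046]
orientation: [-0.043, -3.139, 0.001]
contact_force: [1.1, 0.3, 0.1]
grip_width: 0.0
gripper_force: 0.0
```

Run:
```python
from h import *
o=state();to(88.3,(.393,.2225,-.001))
```

```text
t 82.22 tcp [0.3919 0.2218 0.1046] yaw y-axis 88.4 x [-1.     0.027  0.003] z [-0.003 -0.    -1.   ] q [-1.2   0.27  0.64  2.19 -0.23  0.75  1.14] w 0.0 F [1.1 0.3 0.1]
turn units [-0.01 -0.03  0.02] shift after (m) [-0.0011  0.0007  0.1056] toolx [-1.    0.03  0.  ]
```

Call:
apply_moves(
  moves=[
    [0,0,0,0,0,0.03,-1],
    [0,0,0,0,0,0.03,-1],
    [0,0,0,0,0,0.025,-1],
    [0,0,0,0,0,0.02,-1],
    [0,0,0,0,0,0,-1],
    [0,0,0,-0.005,0,0,-1],
    [0,0,0,-0.005,0,0,-1],
    [0,0,0,-0.005,0,0,-1],
  ],
)

```text
clock: 82.88
tcp_pos: [0.4105, 0.2228, 0.0012]
orientation: [0.044, 3.141, 0.002]
contact_force: [-2.7, 0.9, -1.3]
grip_width: 0.0
gripper_force: 1.3
```

Call:
apply_moves(
  moves=[
    [0,0,0,-0.004,0,0,-1],
    [0,0,0,-0.006,0,0,-1],
    [0,0,0,-0.008,0,0,-1],
    [0,0,0,-0.01,0,0,-1],
    [0,0,0,-0.01,0,0,-1],
    [0,0,0,-0.008,0,0,-1],
    [0,0,0,-0.006,0,0,-1],
    [0,0,0,-0.004,0,0,-1],
  ],
)

```text
clock: 83.55
tcp_pos: [0.4668, 0.2207, 0.0003]
orientation: [0.045, 3.14, 0.0]
contact_force: [-3.0, 0.5, 2.4]
grip_width: 0.0001
gripper_force: 1.1
```

Run:
```python
from h import *
o=state();see('top',.07,None,'drawer_handle')
```

```text
t 83.55 tcp [4.668e-01 2.207e-01 3.000e-04] yaw y-axis 88.4 x [-1.     0.029 -0.001] z [ 0.001  0.    -1.   ] q [-0.94  0.55  0.48  2.1  -0.45  0.59  1.4 ] w 0.0001 F [-3.   0.5  2.4]
top 0.89 [223, 197, 76, 62] [(581, 214, 264, 206, 88.3)]
```

The drawer is sliding in with about 3 N. Continuing gently.

Call:
apply_moves(
  moves=[
    [0,0,0,-0.005,0,0,-1],
    [0,0,0,-0.008,0,0,-1],
    [0,0,0,-0.009,0,0,-1],
    [0,0,0,-0.009,0,0,-1],
    [0,0,0,-0.009,0,0,-1],
    [0,0,0,-0.009,0,0,-1],
    [0,0,0,-0.009,0,0,-1],
    [0,0,0,-0.008,0,0,-1],
  ],
)

```text
clock: 84.32
tcp_pos: [0.5324, 0.2184, 0.0001]
orientation: [0.045, 3.141, -0.001]
contact_force: [-3.4, -1.5, -1.5]
grip_width: 0.0
gripper_force: 1.3
```

Call:
apply_moves(
  moves=[
    [0,0,0,-0.008,0,0,-1],
    [0,0,0,-0.008,0,0,-1],
    [0,0,0,-0.008,0,0,-1],
    [0,0,0,-0.007,0,0,-1],
    [0,0,0,-0.006,0,0,-1],
    [0,0,0,-0.005,0,0,-1],
    [0,0,0,-0.004,0,0,-1],
    [0,0,0,-0.003,0,0,-1],
  ],
)

```text
clock: 84.98
tcp_pos: [0.581, 0.2175, 0.0004]
orientation: [0.044, 3.141, 0.0]
contact_force: [-2.4, -1.5, 0.3]
grip_width: 0.0001
gripper_force: 1.1
```

Call:
apply_moves(
  moves=[
    [0,0,0,-0.003,0,0,-1],
    [0,0,0,-0.003,0,0,-1],
    [0,0,0,-0.003,0,0,-1],
    [0,0,0,-0.003,0,0,-1],
    [0,0,0,-0.002,0,0,-1],
    [0,0,0,-0.002,0,0,-1],
    [0,0,0,0,0,0,-1],
    [0,0,0,0,0,0,-1],
  ],
)

```text
clock: 85.65
tcp_pos: [0.5971, 0.2175, 0.0004]
orientation: [0.044, 3.14, 0.001]
contact_force: [-0.1, -0.9, 0.2]
grip_width: -0.0002
gripper_force: 0.0
```

Run:
```python
from h import *
o=state()
```

```text
t 85.65 tcp [5.971e-01 2.175e-01 4.000e-04] yaw y-axis 88.4 x [-1.     0.028 -0.001] z [ 0.001  0.001 -1.   ] q [-0.78  0.69  0.47  1.82 -0.45  0.74  1.47] w -0.0002 F [-0.1 -0.9  0.2]
```

Slow to the shut stop.

Call:
apply_moves(
  moves=[
    [0,0,0,-0.002,0,0,-1],
    [0,0,0,-0.002,0,0,-1],
    [0,0,0,-0.002,0,0,-1],
    [0,0,0,-0.002,0,0,-1],
    [0,0,0,-0.002,0,0,-1],
    [0,0,0,-0.002,0,0,-1],
    [0,0,0,-0.002,0,0,-1],
    [0,0,0,-0.002,0,0,-1],
  ],
)

```text
clock: 86.32
tcp_pos: [0.6125, 0.2168, 0.0002]
orientation: [-0.044, -3.141, -0.0]
contact_force: [-2.0, 1.0, 0.8]
grip_width: -0.0001
gripper_force: 1.1
```

Call:
apply_moves(
  moves=[
    [0,0,0,-0.002,0,0,-1],
    [0,0,0,-0.002,0,0,-1],
    [0,0,0,-0.001,0,0,-1],
    [0,0,0,-0.001,0,0,-1],
    [0,0,0,0,0,0,-1],
    [0,0,0,0,0,0,-1],
    [0,0,0,0,0,0,-1],
    [0,0,0,0,0,0,-1],
  ],
)

```text
clock: 86.98
tcp_pos: [0.6176, 0.2165, 0.0001]
orientation: [-0.044, -3.14, -0.0]
contact_force: [-5.1, 1.4, 2.2]
grip_width: -0.0002
gripper_force: 2.5
```

Run:
```python
from h import *
o=state()
```

```text
t 86.98 tcp [6.176e-01 2.165e-01 1.000e-04] yaw y-axis 88.4 x [-1.     0.028  0.001] z [-0.001  0.    -1.   ] q [-0.76  0.72  0.47  1.76 -0.45  0.77  1.48] w -0.0002 F [-5.1  1.4  2.2]
```

Call:
apply_moves(
  moves=[
    [0,0,0,-0.001,0,0,-1],
    [0,0,0,-0.001,0,0,-1],
    [0,0,0,-0.001,0,0,-1],
    [0,0,0,-0.001,0,0,-1],
    [0,0,0,0,0,0,-1],
    [0,0,0,0,0,0,-1],
    [0,0,0,0,0,0,-1],
    [0,0,0,0,0,0,-1],
  ],
)

```text
clock: 87.65
tcp_pos: [0.6174, 0.2164, -0.0005]
orientation: [-0.043, -3.132, 0.001]
contact_force: [-15.3, 1.1, 10.1]
grip_width: -0.0001
gripper_force: 7.8
```

Call:
apply_moves(
  moves=[
    [0,0,0,0.006,0,0,-1],
    [0,0,0,0.03,0,0,-1],
    [0,0,0,0.03,0,-0.02,-1],
    [0,0,0,0,0,-0.04,-1],
    [0,0,0,0,0,-0.04,-1],
    [0,0,0,0,0,-0.04,-1],
    [0,0,0,0,0,-0.04,-1],
    [0,0,0,0,0,-0.03,-1],
  ],
)

```text
clock: 88.32
tcp_pos: [0.5586, 0.2174, 0.2142]
orientation: [0.047, 3.136, 0.003]
contact_force: [1.6, 2.0, 0.4]
grip_width: 0.0
gripper_force: 0.0
```

Call:
apply_moves(
  moves=[
    [0,0,0,0.02,-0.035,0,-1],
    [0,0,0,0.02,-0.035,0,-1],
    [0,0,0,0.01,-0.035,0,-1],
    [0,0,0,0,-0.035,0,-1],
    [0,0,0,0,-0.03,0,-1],
    [0,0,0,0,0,0,-1],
    [0,0,0,0,0,0,-1],
    [0,0,0,0,0,0,-1],
  ],
)

```text
clock: 88.98
tcp_pos: [0.5023, 0.0497, 0.2105]
orientation: [0.046, 3.139, 0.001]
contact_force: [-0.5, 0.0, -0.3]
grip_width: -0.0001
gripper_force: 0.0
```

Run:
```python
from h import *
o=state();im=see('top',.059);cv2.imwrite('pics/tend.png',im)
for n,z in(('jar',.1),('wrench',.01),('bar_clamp',.02),('drawer_handle',.07),('drawer_corner',.07),('dial_grip',.06)):see('top',z,None,n)
# pile edges through clear lid: brightness across x=col lines
g=cv2.cvtColor(im,cv2.COLOR_BGR2GRAY)
print(g[150,185:225].tolist());print(g[145:190,205].tolist())
ims=grab_frame('scene');cv2.imwrite('pics/send.png',ims)
for n in('blank0',):
  for s in silhouettes(n,'scene'):print(round(s['p'],2),s['extent'],rects('scene',s['mask'],.059))
```

```text
t 88.98 tcp [0.5023 0.0497 0.2105] yaw y-axis 88.3 x [-1.     0.029 -0.002] z [ 0.002  0.    -1.   ] q [-0.85  0.2   0.73  1.97 -0.16  1.02  1.5 ] w -0.0001 F [-0.5  0.  -0.3]
top 0.8 [411, 294, 20, 31] [(279, -428, 97, 56, -3.2)]
top 0.65 [365, 288, 32, 13] [(289, -273, 95, 54, -88.3)]
top 0.9 [294, 148, 18, 26] [(759, -10, 78, 64, 1.4)]
top 0.77 [353, 153, 32, 35] [(758, -226, 154, 35, -43.8)]
top 0.7 [404, 230, 20, 17] [(489, -403, 60, 55, 27.6)]
top 0.55 [150, 224, 36, 89] [(483, 480, 329, 113, 3.1)]
top 0.75 [226, 175, 79, 19] [(672, 212, 268, 26, 89.0)]
top 0.82 [229, 176, 81, 16] [(655, 211, 272, 60, 89.1)]
top 0.49 [402, 231, 24, 15] [(486, -389, 61, 60, 64.6)]
[96, 94, 127, 219, 209, 207, 206, 168, 174, 202, 187, 202, 198, 198, 198, 197, 196, 199, 199, 195, 192, 192, 193, 192, 192, 193, 190, 166, 163, 174, 209, 211, 207, 205, 206, 206, 206, 206, 203, 202]
[192, 192, 191, 192, 192, 192, 192, 192, 192, 193, 193, 192, 193, 193, 192, 193, 192, 193, 194, 195, 170, 143, 158, 158, 162, 142, 70, 70, 86, 89, 96, 103, 105, 104, 103, 100, 98, 100, 99, 96, 93, 91, 92, 94, 99]
0.73 [258.6, 150.4, 29.1, 18.2] [(323, -246, 94, 56, -84.5)]
0.65 [173.9, 233.7, 53.9, 11.7] [(779, -194, 170, 40, -47.0)]
0.62 [328.9, 206.0, 31.9, 21.8] [(388, 114, 97, 60, -76.0)]
0.56 [226.9, 129.9, 26.1, 18.3] [(314, -399, 106, 65, -3.3)]
```

Run:
```python
from h import *
im=cv2.imread('pics/tend.png');g=cv2.cvtColor(im,cv2.COLOR_BGR2GRAY)
for r_ in (140,155,160):print(r_,g[r_,205:220].tolist())
for c in(195,203,208):print(c,g[118:145,c].tolist(),g[158:172,c].tolist())
print(ray('top',[(211.5,150),(190,150)],.059).round(4).tolist())
print('back end rows',[(v,round(ray('top',(203,v),.059)[0,0],3)) for v in(122,126,130,134,138,160,164)])
```

```text
140 [193, 192, 193, 193, 191, 194, 191, 181, 162, 192, 206, 207, 209, 206, 205]
155 [193, 193, 193, 192, 194, 196, 185, 163, 199, 197, 209, 211, 207, 206, 206]
160 [193, 193, 194, 193, 195, 196, 168, 159, 187, 202, 210, 209, 206, 206, 206]
195 [171, 175, 174, 176, 179, 184, 185, 189, 195, 195, 195, 198, 203, 204, 204, 204, 203, 203, 204, 202, 203, 202, 202, 202, 203, 202, 200] [186, 191, 192, 192, 197, 204, 193, 170, 164, 159, 164, 146, 77, 64]
203 [202, 203, 202, 203, 202, 202, 201, 201, 200, 201, 200, 200, 199, 200, 199, 199, 199, 199, 199, 202, 204, 200, 200, 199, 200, 199, 199] [197, 196, 196, 195, 196, 197, 192, 157, 130, 154, 159, 160, 133, 70]
208 [199, 198, 198, 199, 199, 199, 199, 198, 198, 198, 198, 199, 199, 199, 199, 199, 199, 199, 200, 199, 195, 194, 193, 193, 194, 193, 193] [191, 192, 193, 193, 193, 194, 194, 166, 133, 155, 156, 160, 135, 64]
[[0.7445, 0.2697, 0.059], [0.7426, 0.3443, 0.059]]
back end rows [(122, np.float64(0.842)), (126, np.float64(0.828)), (130, np.float64(0.814)), (134, np.float64(0.8)), (138, np.float64(0.786)), (160, np.float64(0.709)), (164, np.float64(0.695))]
```

The pile edges seen through the lid are at y 0.270 and x 0.786, as expected. Handing in.

```bash
python3 -c "
from bench import order
print(order.hand_in())"
```

```text
the job is handed in; nothing more can be done
None
```

I've handed the job in, but the hand-in returned no verdict: the dial is off at its stop, all four blanks measured tight in the drawer's front left corner, the drawer is pushed to its shut stop, and the jar, wrench and bar clamp look unmoved.

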